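# Load the tube labeller and hold its tensioner back

### The job

Please load the label roll in the tube labeller: pull the keeper's knob out to its end click, set the roll flat over the hub and right down on the platter, then let go of it and push the knob fully home so that the keeper's tongue lies over the roll. Then push the sprung tensioner arm back past its ratchet click, nearly to its back stop, and finish while still holding it there yourself - do not let it come forward to rest on its catch - so that I can thread the labels. Leave the specimen cup, the timer and the marker where they are.

Things in the scene. Friction and masses are not known exactly. Their poses are not given: they have to be found in the camera images.
- labeller: tube labeller: flat white case, 180 mm deep (x) by 296 mm wide (y), aluminium deck 34 mm above the worktop, fixed. Origin on the worktop below it; x to its rear (away from the robot when not turned), y to its left; all directions and (x, y) mm below are in these axes. Nothing on it is over 98 mm high. Left to right: knob and keeper, reel hub on a round platter, tensioner arm.
- hub (a point): on the hub's axis at the platter's top face, (0, 55) mm, 39 mm above the worktop. Platter: steel disc 72 mm across; the hub on it 22 mm in diameter, 35 mm high, top 11 mm conical. A seated roll's top is 79 mm above the worktop. Finger room beside the roll is on its front and rear (-x, +x); on its left, 45 mm from the axis, stands the keeper's guide block, 33 mm wide, 96 mm high.
- keeper_knob (a point): middle of the keeper's round black knob, 22 mm in diameter at its widest, 19 mm long along y, 86 mm above the worktop, at (0, 161) mm when home; moves with the keeper. A 9 mm stem joins it to the bar in the guide block, whose outer face is at y = 130 mm. The space under and left of the knob is free.
- keeper (a joint): keeper slide in m: 0 = home, its steel tongue (14 mm wide, underside 83 mm above the worktop) reaching 12 mm over the rim of a roll on the hub, so none can be put on or taken off; 0.028 = fully out, clear of the roll. The knob is pulled to +y. A ball detent (up to 9 N) is passed 5 mm from each end; the keeper stays where left.
- label_roll: roll of paper labels on a cardboard core, lying flat on the worktop to the left of the labeller: outside diameter 60 mm, 40 mm high, bore 26 mm right through, 60 to 130 g. Origin at the middle of its underside, z up along its bore. Either face may be up.
- tensioner (a joint): tensioner arm angle in rad about point pivot: 0 = at rest, 0.66 = back stop; grows as the tip swings to the rear (anticlockwise from above). Its spring pushes it forward, 5 N at the idler at rest, 8 N at the back stop; the ratchet adds up to 7 N between 0.1 and 0.4. At 0.48 a pawl clicks in behind the arm's pin; let go beyond that, the arm comes forward to 0.48 and is caught.
- pivot (a point): the tensioner arm's pivot, (0, -45) mm, 42 mm above the worktop. Fixed neighbours: small rollers 84 mm high at (-68, -12) and (66, -98) mm, a thin upright plate 82 mm high at (71, -140) mm.
- idler_mid (a point): middle of the idler: upright white roller, 18 mm in diameter (flanges 22 mm), 44 mm tall, from 50 to 95 mm above the worktop (spindle end to 98), free to spin, at the arm's tip 90 mm from the pivot; moves with the arm. At rest at (-29, -130) mm, at the back stop (29, -130) mm, 72 mm high. The arm is a flat bar under it, 43 to 51 mm high. Push it from its front side or hold it from above.
- pawl (a joint): pawl slider behind the arm's pivot, in m: 0 = sprung out, about 0.006 = pushed in while the arm's pin passes; works by itself.
- cup: bystander: lidded specimen cup, 59 mm in diameter, 68 mm high, right of the labeller; origin under it.
- pocket_timer: bystander: square pocket timer, 66 x 66 x 16 mm, right front; origin under it.
- marker: bystander: black felt marker, 135 mm long (its y), 15 mm high, lying between the label roll and the front edge; origin under it.

How it is judged:
On the way, in this order (a step that is already met when the one before it is completed fails the run):
1. the keeper's knob has been pulled out past its outer click (value of joint keeper above 0.022 m), for 0.2 s.
2. the label roll sits over the hub, flat on the platter (horizontal distance between label_roll and hub below 0.005 m and z of label_roll in the frame of hub below 0.003 m and angle between label_roll's own z axis and vertical below 0.07 rad), for 0.2 s.
3. the keeper is pushed home over the seated roll (value of joint keeper below 0.003 m and horizontal distance between label_roll and hub below 0.005 m and z of label_roll in the frame of hub below 0.003 m), for 0.2 s.
4. the tensioner arm is pushed back past its ratchet click, the pawl dropped in behind it (value of joint tensioner above 0.56 rad and value of joint pawl below 0.002 m), for 0.2 s.
At the end, for the whole second after the job is handed in: The fingers hold the tensioner arm back at rest at 0.56 rad or more (past the 0.48 where its catch would carry it), pressing with over 2 N; keeper home within 3 mm; label roll over the hub within 5 mm, flat on the platter within 3 mm, untouched by the fingers (all of step 3 and all of step 4 and velocity of joint tensioner between -0.1 and 0.1 rad/s and contact force between the fingers and tensioner above 2 N and angle between label_roll's own z axis and vertical below 0.07 rad and contact force between the fingers and label_roll below 0.3 N); the arm keeps its last pose, push and grip.
It fails at once if the specimen cup was displaced by more than 30 mm (distance of cup from where it was at the start of the episode above 0.03 m).
It fails at once if the timer was displaced by more than 30 mm (distance of pocket_timer from where it was at the start of the episode above 0.03 m).
It fails at once if the marker was displaced by more than 30 mm (distance of marker from where it was at the start of the episode above 0.03 m).
It also fails if it takes over 64 s, if anything falls off the work surface, if the arm or the gripper's body presses on something with over 40 N, if the wrist force passes 120 N, or if a joint passes its speed limit or range.

### The arm

A 6-joint arm with a two-finger parallel gripper is mounted at the origin on a cart in front of the work surface, level with it; the furniture and walls round the work are solid. World frame = base frame: x ahead of the robot, y to its left, z up, the work surface at z = 0. Lengths are in m, angles in rad, forces in N, time in s.
With the tool pointing down it reaches from about 0.275 to 0.75 m from the base axis. Payload 10.2 kg.
Tool frame: the origin (TCP) lies on the front face of the gripper's body, between the roots of the fingers; the fingertips stand 73 mm ahead of it and the grasp point (between the pads) lies 54 mm ahead of it (ctrl.tcp_to_tips is the distance from the TCP to the fingertips, in m); y points along the fingers, x is the direction in which the jaws open and shut, and the axes are right-handed (so a half turn about y gives the same grasp; the last joint's range is limited). The gripper opens to 85 mm and grips with 20 to 120 N. Pads are 22 mm wide; open, the fingers measure 114 mm over their backs; the gripper's body (76 mm by 85 mm) begins 54 mm behind the grasp point. The pads swing forward as they close: fully open they stand 13 mm farther back than shut.
Start: joints at [-1.507, 0.313, 1.498, -0, 1.331, -0.223], TCP at [0.149, -0.504, 0.304] pointing down, gripper open.
Joint ranges: [-2.94, 2.94], [-0.97, 2.17], [0.19, 2.56], [-1.23, 4.37], [0.02, 3.11], [-2.88, 2.88]. Speed limits (rad/s): [2.39, 2.39, 3.01, 3.14, 3.14, 3.14].

### API

Orientations are given as a rotation vector (axis times angle).
In Python, from station import monitor, vision, order, ctrl gives the robot as it stands.
- The arm moves only by the tool apply_moves, never from a script. Its argument "targets" is a list of rows, each an object with "dp": the shift along the tool's x, y, z in m, a list of three; "roll": the turn about the tool's y in degrees. In form: [{"dp": [tx, ty, tz], "roll": roll}, ...]. A call has 1 to 10 rows; each row shifts and turns the commanded pose from where the row before left it, along the tool's axes as they then stand; what a row does not reach is not made up. A row lasts 1/12 s, in which the tool goes at most 41.7 mm and 7.16 degrees, less where a joint would pass 70% of its speed; a pose out of reach is approached as far as the arm can. A call with a gripper value outside its range is refused whole. "jaw" is the gripper's target within -1 to 1 (fully open at 1, half-way at 0, shut at -1), set as the call begins (left out, the last holds). The fingers move at their own pace and stop on an object; the grip force is fixed at half the most. Time passes only in rows, so rows that do not move let the fingers close. It gives the time, the measured TCP pose, the force and the opening at its end, in the units of the state.
- monitor.state(): the state, without advancing time (a new reading comes with each control period).
- vision.snapshot(name): name is "scene" or "top"; returns a dict with "pixels" (384x512x3 uint8, red, green, blue), "z_map" (384x512 float32, m along the optical axis (not along the pixel's ray), 0 where there is no reading), "fx", "fy", "cx", "cy" (pixels), "k1" (the pictures are not rectified: a ray, as slopes to the right and down, at radius r is drawn at 1 + k1 r^2 times it, then the intrinsics apply), "cam_to_world" (4x4, takes a point from camera to world coordinates). Camera axes: x right, y down, z forward; pixel columns grow to the right and rows downward; lengths in m; the calibration is good to about 2 mm. A picture is of the moment at which its call begins.
- order.finish_job(): hands the job in, once; it reports no verdict.
The state is a dict: "clock": time; "joint_positions": joint angles; "joint_vel": joint speeds; "joint_torque": joint torques, N m; "eef_pos": TCP position; "ee_rot": TCP orientation; "contact_force": force on the tool from outside, world axes, zero at the start; "torque": the same for the moment, N m; "grip_width": opening from 0.0 (shut) to 1.0 (fully open).
Only numpy, scipy, OpenCV 4.12 (cv2) and the standard library are available. Lean on these libraries where they do the work, as an engineer would, in place of code of your own. Each camera call takes 0.05 s, during which the arm holds its last target.

## Working session

There is one attempt and no reset: what is moved stays moved. The work goes in short steps, Python scripts to look and compute and a tool call to move; the robot and the scene stay as the last step left them, time stands still between calls to the robot, and variables do not carry over. Pictures are saved under pics/ and viewed, and the job is handed in when it is done.

Besides the shell and the picture viewer there is one more tool, called after "Call:" as name(argument=value, ...) on one line, values as JSON. apply_moves: Moves the arm, as the interface text tells. Its arguments: {"type":"object","properties":{"targets":{"type":"array","items":{"type":"object","properties":{"dp":{"type":"array","items":{"type":"number"}},"roll":{"type":"number"}}}},"jaw":{"type":"number"}},"required":["targets"]}

```bash
ls; mkdir -p pics
python3 - <<'E'
from station import monitor, vision, order, ctrl
import cv2,numpy as np
s=monitor.state()
for k,v in s.items(): print(k,v)
print(ctrl.tcp_to_tips)
for n in("scene","top"):
    d=vision.snapshot(n); cv2.imwrite(f"pics/{n}0.png",d["pixels"][:,:,::-1]); np.savez(f"{n}0.npz",**d)
    print(n,d["fx"],d["fy"],d["cx"],d["cy"],d["k1"]); print(np.round(d["cam_to_world"],4))
E
```

```text
pics
clock 0.0
joint_positions [-1.50740440e+00  3.13435088e-01  1.49844195e+00 -4.50917552e-06
  1.33099384e+00 -2.23411614e-01]
joint_vel [-3.63550075e-04  2.24446727e-04 -8.12572391e-05  1.28311091e-03
 -1.27788681e-03  1.11997533e-03]
joint_torque [-1.59935455e-03 -4.12271726e+01 -2.59742099e+01 -2.22879416e-04
  4.19664822e-03 -1.36060882e-05]
eef_pos [ 0.14848691 -0.50338941  0.30334082]
ee_rot [-1.33033369  0.99591924 -0.99453634]
contact_force [-0.97244494 -0.81477711 -0.47309585]
torque [ 0.03127881  0.00903562 -0.01803159]
grip_width 0.998539931235601
0.0726
scene 420.27607957750246 420.27607957750246 256.4214922059011 191.5493369885519 -0.13330612815216658
[[-0.6422 -0.4685  0.6067 -0.2929]
 [-0.7663  0.4144 -0.4911  0.5203]
 [-0.0213 -0.7802 -0.6251  0.8156]
 [ 0.      0.      0.      1.    ]]
top 477.96307441430787 477.96307441430787 259.28005826067204 197.22236685220247 0.06974468393199645
[[-0.1844 -0.852   0.4899 -0.4228]
 [-0.9828  0.1625 -0.0873  0.0899]
 [-0.0053 -0.4976 -0.8674  1.5821]
 [ 0.      0.      0.      1.    ]]
```

View pics/scene0.png

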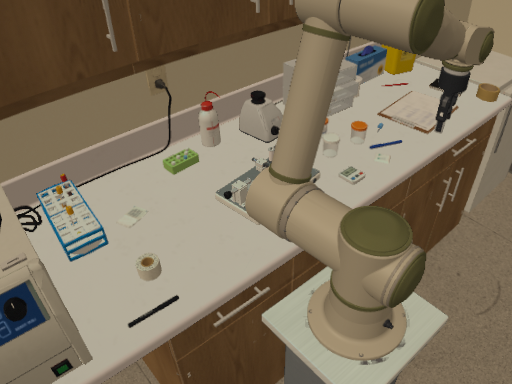

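View pics/top0.png

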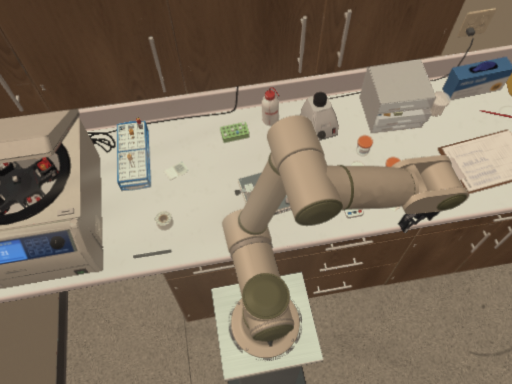

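Run:
```python
from station import monitor
from scipy.spatial.transform import Rotation as R
print(R.from_rotvec(monitor.state()["ee_rot"]).as_matrix().round(3))
```

```text
[[ 0.283 -0.     0.959]
 [-0.959  0.001  0.283]
 [-0.001 -1.     0.   ]]
```

The scene view shows the roll at about (148,267), the marker at (154,311), and the labeller half hidden by the arm. The top view shows the roll at about (164,220) and the knob at about (238,192), with the labeller mostly hidden. I'll write helpers and zoom in.

```bash
cat > h.py <<'E'
import numpy as np, cv2
from scipy.spatial.transform import Rotation as R
def K(d): return np.array([[d["fx"],0,d["cx"]],[0,d["fy"],d["cy"]],[0,0,1.]],float)
def slopes(d,uv):
    uv=np.asarray(uv,float).reshape(-1,1,2)
    return cv2.undistortPoints(uv,K(d),np.array([float(d["k1"]),0,0,0,0]),None,None,None).reshape(-1,2) if False else cv2.undistortPointsIter(uv,K(d),np.array([float(d["k1"]),0,0,0]),None,None,(3,50,1e-10)).reshape(-1,2)
def plane(d,uv,z):
    s=slopes(d,uv); T=d["cam_to_world"]
    r=np.c_[s,np.ones(len(s))]@T[:3,:3].T; o=T[:3,3]
    return o+r*((z-o[2])/r[:,2])[:,None]
def proj(d,P):
    T=np.linalg.inv(d["cam_to_world"]); P=np.asarray(P,float).reshape(-1,3)@T[:3,:3].T+T[:3,3]
    return cv2.projectPoints(P,np.zeros(3),np.zeros(3),K(d),np.array([float(d["k1"]),0,0,0]))[0].reshape(-1,2)
def cloud(d):
    v,u=np.mgrid[0:384,0:512]; s=slopes(d,np.c_[u.ravel(),v.ravel()]); z=d["z_map"].ravel()
    P=np.c_[s*z[:,None],z]@d["cam_to_world"][:3,:3].T+d["cam_to_world"][:3,3]
    P[z==0]=np.nan
    return P.reshape(384,512,3)
def crop(d,x0,y0,w,h,f,fn):
    cv2.imwrite(fn,cv2.resize(d["pixels"][y0:y0+h,x0:x0+w,::-1],None,fx=f,fy=f,interpolation=cv2.INTER_CUBIC))
E
python3 - <<'E'
from h import *
for n,(u,v,x0,y0) in {"scene":(148,267,200,130),"top":(164,220,200,150)}.items():
    d=dict(np.load(f"{n}0.npz")); C=cloud(d)
    p=C[v-20:v+20,u-20:u+20].reshape(-1,3); p=p[(p[:,2]>.033)&(p[:,2]<.05)]
    print(n,len(p),p.min(0),p.max(0),(p.min(0)+p.max(0))/2, "table z",np.nanmedian(C[v-40:v-25,u-20:u+20,2]))
    crop(d,x0,y0,160,110,5,f"pics/{n}0c.png")
E
```

```text
scene 323 [0.39695042 0.2649899  0.03316904] [0.45870066 0.32382396 0.04379793] [0.42782554 0.29440693 0.03848349] table z -0.0005362971004156392
top 168 [0.39496764 0.26425866 0.03333191] [0.45689029 0.32270567 0.04861333] [0.42592897 0.29348217 0.04097262] table z -0.0003818077451747115
```

Run:
```python
from h import *
for n,x0,y0 in (("scene",100,230),("top",120,180)):
    d=dict(np.load(f"{n}0.npz")); crop(d,x0,y0,100,100,6,f"pics/{n}0r.png")
```

```text
(no output)
```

View pics/scene0c.png

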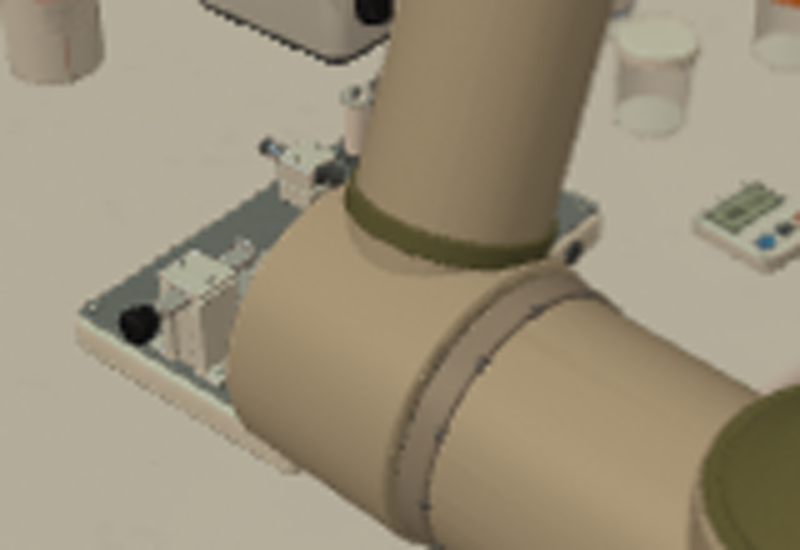

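View pics/scene0r.png

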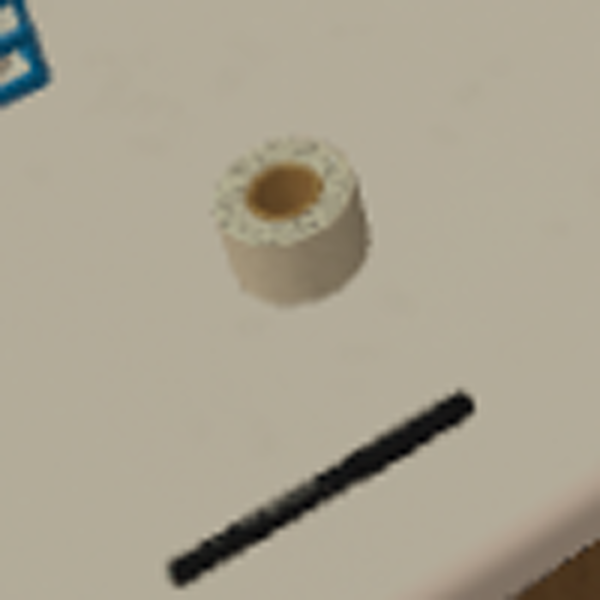

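View pics/top0r.png

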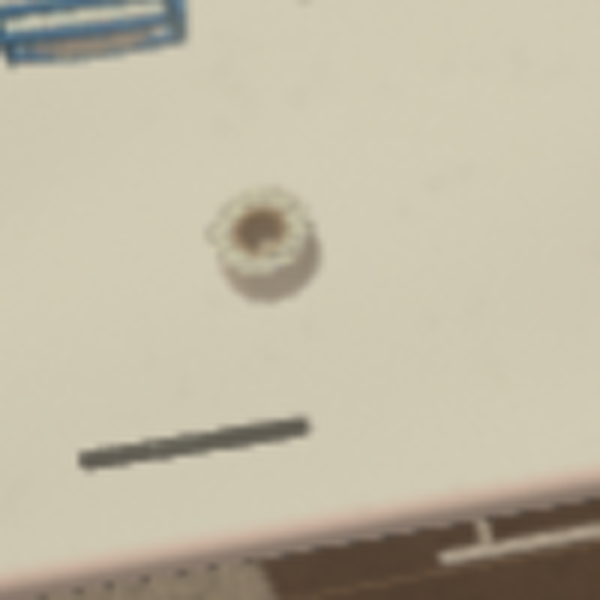

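The roll is at about (0.427, 0.294), measured in both views. Next I'll swing the arm high over to the left to uncover the labeller.

Call:
apply_moves(targets=[{"dp": [-0.0107, 0, 0.0344]}, {"dp": [-0.0107, 0, 0.0344]}, {"dp": [-0.0107, 0, 0.0344]}, {"dp": [-0.0107, 0, 0.0344]}, {"dp": [-0.0107, 0, 0.0344]}, {"dp": [-0.0107, 0, 0.0344]}, {"dp": [-0.0107, 0, 0.0344]}, {"dp": [-0.0107, 0, 0.0344]}, {"dp": [-0.0107, 0, 0.0344]}, {"dp": [-0.0107, 0, 0.0344]}])

```text
invalid input
```

Call:
apply_moves(targets=[{"dp": [-0.0336, 0, 0.0099]}, {"dp": [-0.0336, 0, 0.0099]}, {"dp": [-0.0336, 0, 0.0099]}, {"dp": [-0.0336, 0, 0.0099]}, {"dp": [-0.0336, 0, 0.0099]}, {"dp": [-0.0336, 0, 0.0099]}, {"dp": [-0.0336, 0, 0.0099]}, {"dp": [-0.0336, 0, 0.0099]}, {"dp": [-0.0336, 0, 0.0099]}, {"dp": [-0.0336, 0, 0.0099]}])

```text
invalid input
```

Call:
apply_moves(targets=[{"dp": [-0.038, 0, 0]}, {"dp": [-0.038, 0, 0]}, {"dp": [-0.038, 0, 0]}, {"dp": [-0.038, 0, 0]}, {"dp": [-0.038, 0, 0]}, {"dp": [-0.038, 0, 0]}, {"dp": [-0.038, 0, 0]}, {"dp": [-0.038, 0, 0]}, {"dp": [-0.038, 0, 0]}, {"dp": [-0.038, 0, 0]}])

```text
invalid input
```

Run:
```python
from station import monitor, vision
from h import *
s=monitor.state(); print(s["eef_pos"],s["clock"],R.from_rotvec(s["ee_rot"]).as_matrix().round(3).tolist())
for n,x0,y0 in(("scene",200,110),("top",215,120)):
    d=vision.snapshot(n); np.savez(f"{n}1.npz",**d); cv2.imwrite(f"pics/{n}1.png",d["pixels"][:,:,::-1]); crop(d,x0,y0,160,120,5,f"pics/{n}1c.png")
```

```text
[ 0.14848    -0.50340383  0.30338088] 0.1 [[0.283, -0.0, 0.959], [-0.959, 0.001, 0.283], [-0.001, -1.0, 0.0]]
```

View pics/top1c.png

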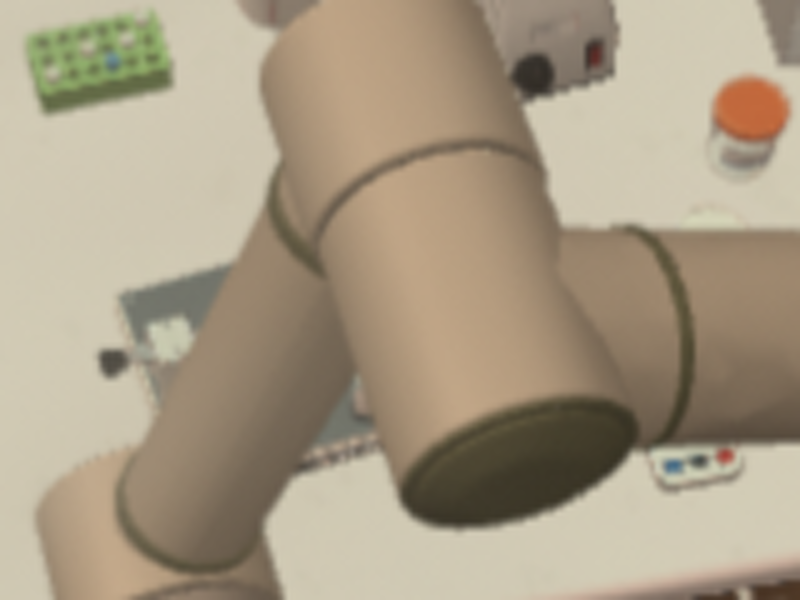

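View pics/scene1c.png

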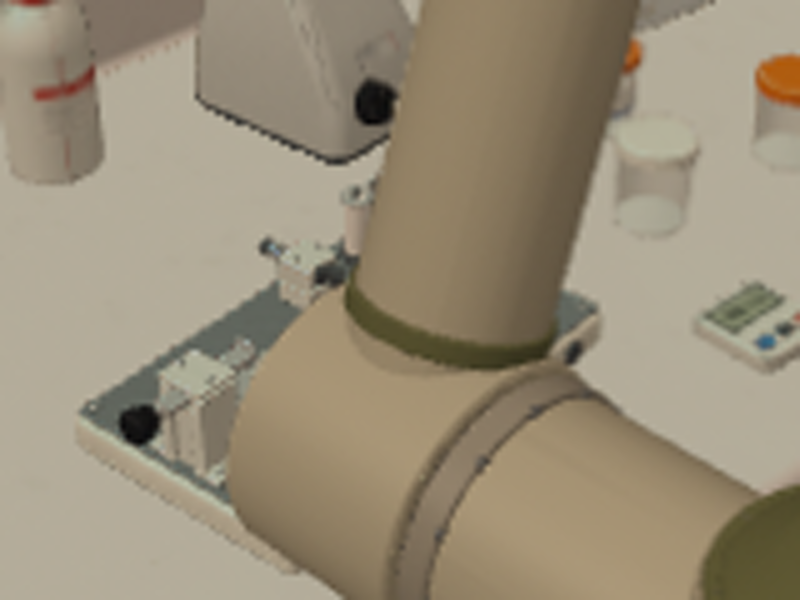

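The moves were refused, most likely because each row also needs "roll". I'll try one row with it.

Call:
apply_moves(targets=[{"dp": [-0.01, 0.0, 0.035], "roll": 0.0}, {"dp": [-0.01, 0.0, 0.035], "roll": 0.0}, {"dp": [-0.01, 0.0, 0.035], "roll": 0.0}, {"dp": [-0.01, 0.0, 0.035], "roll": 0.0}, {"dp": [-0.01, 0.0, 0.035], "roll": 0.0}, {"dp": [-0.01, 0.0, 0.035], "roll": 0.0}, {"dp": [-0.01, 0.0, 0.035], "roll": 0.0}, {"dp": [-0.01, 0.0, 0.035], "roll": 0.0}, {"dp": [-0.01, 0.0, 0.035], "roll": 0.0}, {"dp": [-0.01, 0.0, 0.035], "roll": 0.0}])

```text
clock: 1.03
eef_pos: [0.4573, -0.3073, 0.3039]
ee_rot: [-1.331, 0.995, -0.995]
contact_force: [-0.4, -0.7, 0.4]
grip_width: 1.002
```

Call:
apply_moves(targets=[{"dp": [-0.035, 0, 0.01], "roll": 0}, {"dp": [-0.035, 0, 0.01], "roll": 0}, {"dp": [-0.035, 0, 0.01], "roll": 0}, {"dp": [-0.035, 0, 0.01], "roll": 0}, {"dp": [-0.035, 0, 0.01], "roll": 0}, {"dp": [-0.035, 0, 0.01], "roll": 0}, {"dp": [-0.035, 0, 0.01], "roll": 0}, {"dp": [-0.035, 0, 0.01], "roll": 0}, {"dp": [-0.035, 0, 0.01], "roll": 0}, {"dp": [-0.035, 0, 0.01], "roll": 0}])

```text
clock: 1.87
eef_pos: [0.4524, 0.0571, 0.304]
ee_rot: [-1.331, 0.995, -0.996]
contact_force: [1.0, 0.1, 0.3]
grip_width: 1.0
```

Call:
apply_moves(targets=[{"dp": [-0.038, 0, 0], "roll": 0}, {"dp": [-0.038, 0, 0], "roll": 0}, {"dp": [-0.038, 0, 0], "roll": 0}, {"dp": [-0.038, 0, 0], "roll": 0}, {"dp": [-0.038, 0, 0], "roll": 0}, {"dp": [-0.038, 0, 0], "roll": 0}, {"dp": [-0.038, 0, 0], "roll": 0}, {"dp": [-0.038, 0, 0], "roll": 0}, {"dp": [-0.038, 0, 0], "roll": 0}])

```text
clock: 2.62
eef_pos: [0.355, 0.3851, 0.3039]
ee_rot: [-1.331, 0.995, -0.995]
contact_force: [1.1, -0.7, 0.9]
grip_width: 1.001
```

Run:
```python
from station import monitor, vision
from h import *
s=monitor.state(); print(s["eef_pos"],s["clock"],R.from_rotvec(s["ee_rot"]).as_matrix().round(3).tolist())
for n,x0,y0 in(("scene",200,110),("top",215,120)):
    d=vision.snapshot(n); np.savez(f"{n}1.npz",**d); cv2.imwrite(f"pics/{n}2.png",d["pixels"][:,:,::-1]); crop(d,x0,y0,160,120,5,f"pics/{n}2c.png")
```

```text
[0.35503239 0.38513813 0.30386099] 2.6167 [[0.283, -0.0, 0.959], [-0.959, -0.0, 0.283], [0.0, -1.0, -0.0]]
```

View pics/top2c.png

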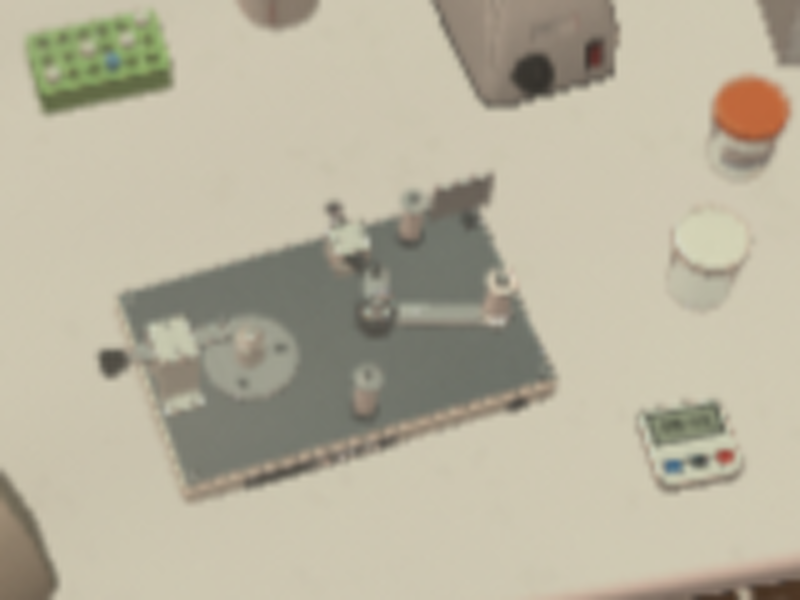

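View pics/scene2.png

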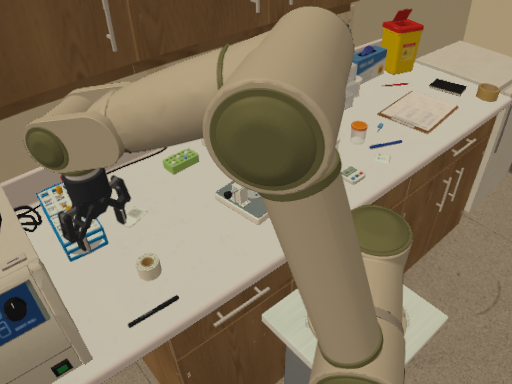

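The top view now shows the whole labeller: deck corners near crop (125,295), (465,205), (550,385) and (188,490), platter at (252,355), knob at (112,362), idler at (500,290). I'll fit the deck and the platter.

Run:
```python
from h import *
d=dict(np.load("top1.npz")); im=d["pixels"].astype(int)
C=cloud(d); x0,y0,w,h=215,120,160,120
sub=im[y0:y0+h,x0:x0+w]; z=C[y0:y0+h,x0:x0+w,2]
m=((sub.max(2)<135)&(sub[...,0]-sub[...,2]<12)&(z>.025)&(z<.045)).astype(np.uint8)
n,l,st,_=cv2.connectedComponentsWithStats(m); k=1+st[1:,4].argmax(); m=(l==k).astype(np.uint8)
print("area",m.sum())
cs,_=cv2.findContours(m,cv2.RETR_EXTERNAL,cv2.CHAIN_APPROX_NONE)
pts=cs[0][:,0,:]+[x0,y0]
W=plane(d,pts,.034)[:,:2]
r=cv2.minAreaRect((W*1000).astype(np.float32)); print(r); print(cv2.boxPoints(r))
v=sub.copy().astype(np.uint8); v[m>0]=(0,255,0)
cv2.imwrite("pics/mask.png",cv2.resize(v[:,:,::-1],None,fx=4,fy=4,interpolation=0))
# platter: greyish brighter disc near crop (252/5,355/5)
zz=C[y0:y0+h,x0:x0+w]
print("platter-ish colours",[sub[75,45].tolist(),sub[71,57].tolist(),sub[60,40].tolist()])
# knob
kn=(im.max(2)<85)&(C[...,2]>.06)&(C[...,2]<.11); kn[:, :230]=0; kn[:,245:]=0
ys,xs=np.nonzero(kn); print("knob px",len(xs),xs.mean(),ys.mean(),np.nanmean(C[kn],0), np.nanmin(C[kn],0),np.nanmax(C[kn],0)); print(plane(d,[[xs.mean(),ys.mean()]],.089))
```

```text
area 1601
((481.23138427734375, -156.35081481933594), (168.09567260742188, 284.58221435546875), 7.659685134887695)
[[ 378.96765    -26.531971 ]
 [ 416.8993    -308.57495  ]
 [ 583.4951    -286.16965  ]
 [ 545.5635      -4.1266785]]
platter-ish colours [[159, 160, 144], [157, 158, 143], [114, 117, 107]]
knob px 15 236.53333333333333 142.6 [ 0.68732333 -0.02090997  0.08965213] [ 0.45099259 -0.05590311  0.07027945] [0.89325508 0.01906559 0.10930405]
[[ 0.67530077 -0.01895592  0.089     ]]
```

View pics/mask.png

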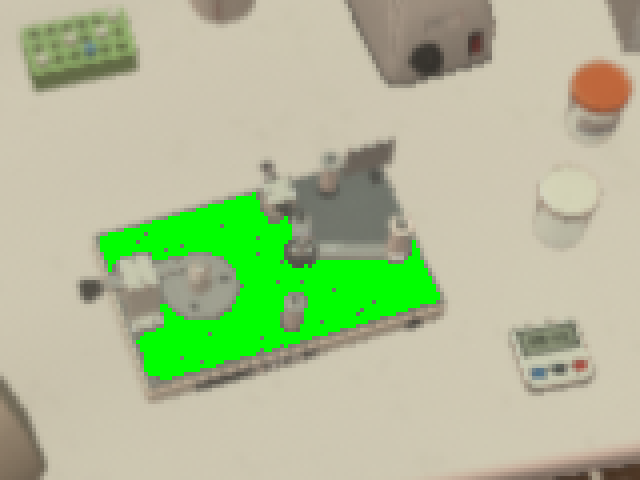

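Run:
```python
from h import *
d=dict(np.load("top1.npz")); im=d["pixels"].astype(int); C=cloud(d)
x0,y0,w,h=215,120,160,120
sub=im[y0:y0+h,x0:x0+w]
m=((sub.max(2)>140)&(sub.max(2)<178)&(sub[...,0]-sub[...,2]<22)).astype(np.uint8)
m[:,:38]=0;m[:,62:]=0;m[:58]=0;m[82:]=0
n,l,st,_=cv2.connectedComponentsWithStats(m); m=(l==1+st[1:,4].argmax()).astype(np.uint8)
cs,_=cv2.findContours(m,cv2.RETR_EXTERNAL,cv2.CHAIN_APPROX_NONE)
pts=cs[0][:,0,:]+[x0,y0]
W=plane(d,pts,.039)[:,:2]*1000
# drop tongue/hub side; circle fit with r~36
from scipy.optimize import least_squares
f=lambda p:np.hypot(*(W-p[:2]).T)-p[2]
s=least_squares(f,[474,-102,36],loss="soft_l1",f_scale=1.); print("platter",s.x,len(W),np.median(abs(f(s.x))))
c=np.array([.4812,-.1564]);t=np.radians(7.66)
Rm=np.array([[np.cos(t),-np.sin(t)],[np.sin(t),np.cos(t)]])
L=lambda x,y,z:np.r_[c+Rm@np.array([x,y])/1000,z/1000]
for nm,P in dict(knob=L(0,161,86),hubtop=L(0,55,74),hub=L(0,55,39),idler=L(-29,-130,98),roller=L(-68,-12,84),roller2=L(66,-98,84)).items():
    print(nm,P.round(4),proj(d,P).round(1),((proj(d,P)-[x0,y0])*5).round(0), proj(dict(np.load("scene0.npz")),P).round(1))
s0=dict(np.load("scene0.npz"))
for n,dd,roi in(("scene",s0,(215,185,240,205)),("top",d,(228,185,243,200))):
    I=dd["pixels"].astype(int); a,b,e,g=roi
    k=(I[b:g,a:e].max(2)<75); 
    nn,l,st,ce=cv2.connectedComponentsWithStats(k.astype(np.uint8)); j=1+st[1:,4].argmax(); uv=ce[j]+[a,b]
    print(n,"knob px",uv,st[j],plane(dd,[uv],.086)); 
# roll bore: tan/brown blob
for n,dd,roi in(("scene",s0,(135,250,165,275)),("top",dict(np.load("top0.npz")),(150,205,180,235))):
    I=dd["pixels"].astype(int); a,b,e,g=roi; S=I[b:g,a:e]
    k=(S[...,0]-S[...,2]>45)
    nn,l,st,ce=cv2.connectedComponentsWithStats(k.astype(np.uint8)); j=1+st[1:,4].argmax(); uv=ce[j]+[a,b]
    print(n,"bore",uv,st[j],plane(dd,[uv],.04))
```

```text
platter [473.25229681 -87.92390316  34.30736847] 53 1.5561502896099455
knob [0.4597 0.0032 0.086 ] [[240.1 191.3]] [[126. 356.]] [[230.7 192.4]]
hubtop [ 0.4739 -0.1019  0.074 ] [[267.7 185.1]] [[264. 326.]] [[256.5 178.5]]
hub [ 0.4739 -0.1019  0.039 ] [[267.6 189.9]] [[263. 350.]] [[256.7 187.8]]
idler [ 0.4698 -0.2891  0.098 ] [[318.  174.5]] [[515. 272.]] [[303.1 149. ]]
roller [ 0.4154 -0.1774  0.084 ] [[291.3 193.9]] [[381. 369.]] [[289.  174.5]]
roller2 [ 0.5597 -0.2447  0.084 ] [[300.4 158.6]] [[427. 193.]] [[273.3 146.3]]
scene knob px [227.41509434 194.35849057] [ 9  6  8  8 53] [[0.45886726 0.01512258 0.086     ]]Traceback (most recent call last):
  File "<stdin>", line 24, in <module>
ValueError: attempt to get argmax of an empty sequence
```

The rectangle fit disagrees with the platter and knob by about 13 mm along y, because the mask was incomplete. I'll measure several points by hand and draw an overlay of them.

```bash
cat >> h.py <<'E'
def Lf(c,yaw):
    t=np.radians(yaw); Rm=np.array([[np.cos(t),-np.sin(t)],[np.sin(t),np.cos(t)]])
    return lambda x,y,z:np.r_[np.array(c)+Rm@np.array([x,y])/1000,z/1000]
E
python3 - <<'E'
from h import *
d=dict(np.load("top1.npz")); s0=dict(np.load("scene0.npz"))
L=Lf([.4809,-.1424],7.9)
for n,dd,x0,y0 in(("top",d,215,120),("scene",s0,200,130)):
    f=5; im=cv2.resize(dd["pixels"][y0:y0+120,x0:x0+160,::-1],None,fx=f,fy=f,interpolation=cv2.INTER_CUBIC)
    def q(P): return tuple(int(v) for v in (((proj(dd,P)[0]-[x0,y0])+.5)*f))
    def poly(Ps,col): cv2.polylines(im,[np.array([q(P) for P in Ps])],True,col,1)
    poly([L(a,b,34) for a,b in((-90,-148),(90,-148),(90,148),(-90,148))],(0,0,255))
    poly([L(a,b,0) for a,b in((-90,-148),(90,-148),(90,148),(-90,148))],(255,0,255))
    A=np.linspace(0,6.28,40)
    poly([L(36*np.cos(a),55+36*np.sin(a),39) for a in A],(0,255,0))
    poly([L(9*np.cos(a)-29,-130+9*np.sin(a),95) for a in A],(255,0,0))
    poly([L(11*np.cos(a),161-9.5,86+11*np.sin(a)) for a in A],(255,255,0))
    poly([L(11*np.cos(a),161+9.5,86+11*np.sin(a)) for a in A],(255,255,0))
    for P in (L(-68,-12,84),L(66,-98,84),L(0,55,74)): cv2.circle(im,q(P),4,(0,255,255),1)
    cv2.imwrite(f"pics/ov_{n}.png",im)
E
```

```text
(no output)
```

View pics/ov_top.png

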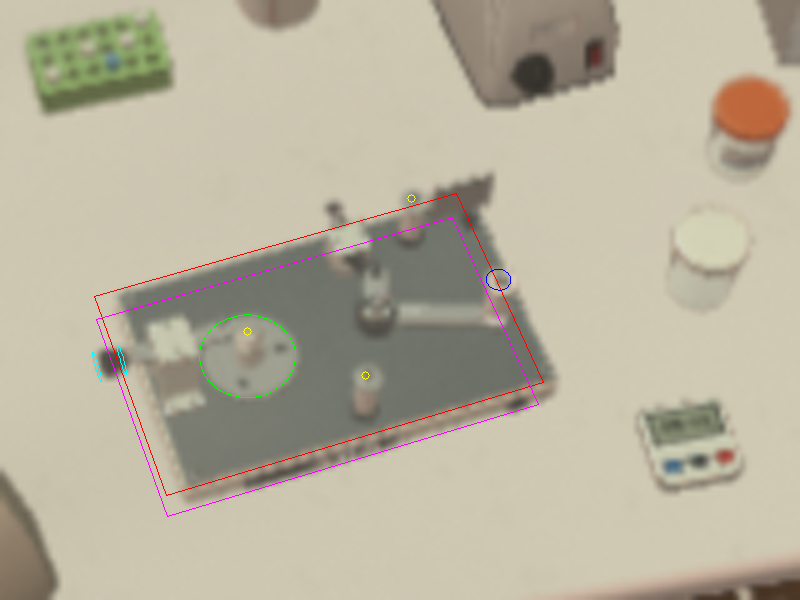

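View pics/ov_scene.png

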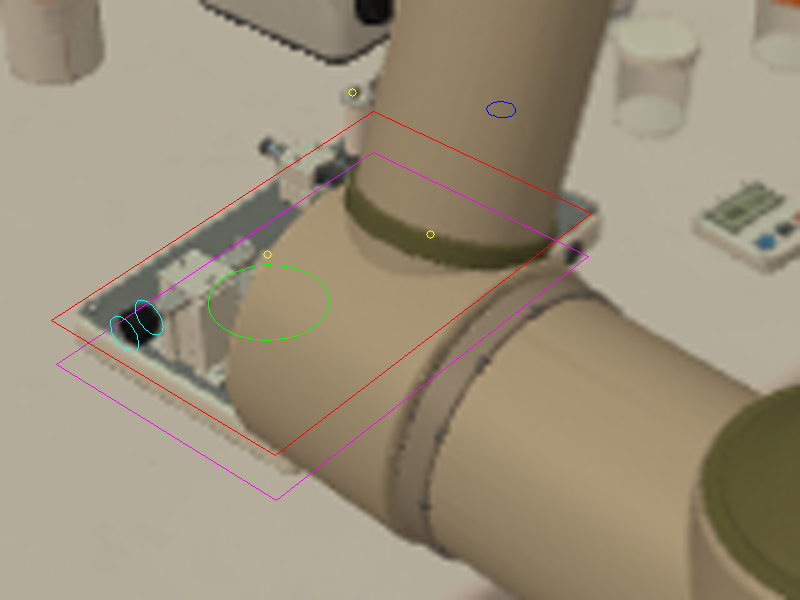

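The features (platter, knob, rollers, idler) agree with each other. Only the case's outline is off-centre. I'll refine with zoomed views.

Run:
```python
from h import *
d=dict(np.load("top1.npz"))
crop(d,230,165,50,45,14,"pics/z1.png"); crop(d,275,150,50,45,14,"pics/z2.png")
C=cloud(d)[120:240,215:375]
for lo,hi in((.09,.1),(.079,.089),(.068,.078)):
    m=((C[...,2]>lo)&(C[...,2]<hi)).astype(np.uint8); m[:45]=0; m[:,120:]=0;m[85:]=0
    n,l,st,ce=cv2.connectedComponentsWithStats(m)
    for j in range(1,n):
        p=C[l==j]; print(lo,st[j,4],ce[j].round(1)+[215,120],p.mean(0).round(4),p.min(0).round(4),p.max(0).round(4))
```

```text
0.09 19 [315.2 176.5] [ 0.4652 -0.2777  0.0946] [ 0.4552 -0.285   0.0909] [ 0.4786 -0.2685  0.0985]
0.09 84 [249.9 188.1] [ 0.4617 -0.0333  0.094 ] [ 0.4439 -0.072   0.09  ] [ 4.84e-01 -4.00e-04  9.97e-02]
0.09 15 [237.5 191.9] [0.4542 0.0136 0.0939] [0.447  0.0053 0.091 ] [0.4634 0.0217 0.0993]
0.079 5 [313.8 179.8] [ 0.4585 -0.2718  0.084 ] [ 0.4537 -0.2753  0.0812] [ 0.4633 -0.2686  0.0864]
0.079 1 [316. 179.] [ 0.4617 -0.2811  0.0816] [ 0.4617 -0.2811  0.0816] [ 0.4617 -0.2811  0.0816]
0.079 4 [257.5 185.2] [ 0.4729 -0.0635  0.0863] [ 0.4703 -0.0691  0.0848] [ 0.4745 -0.0581  0.0886]
0.079 1 [244. 186.] [ 0.4798 -0.0145  0.085 ] [ 0.4798 -0.0145  0.085 ] [ 0.4798 -0.0145  0.085 ]
0.079 1 [253. 186.] [ 0.4735 -0.0468  0.0852] [ 0.4735 -0.0468  0.0852] [ 0.4735 -0.0468  0.0852]
0.079 5 [258.6 187.6] [ 0.4624 -0.0656  0.0862] [ 0.4606 -0.071   0.0832] [ 0.4644 -0.0593  0.0883]
0.079 2 [244.5 189. ] [ 0.4665 -0.0141  0.0856] [ 0.4665 -0.0159  0.0851] [ 0.4666 -0.0123  0.086 ]
0.079 1 [255. 189.] [ 0.4632 -0.0523  0.0791] [ 0.4632 -0.0523  0.0791] [ 0.4632 -0.0523  0.0791]
0.079 1 [23
[... 1441 characters left out ...]
9]
0.068 1 [292. 182.] [ 0.4724 -0.1935  0.0703] [ 0.4724 -0.1935  0.0703] [ 0.4724 -0.1935  0.0703]
0.068 11 [264.9 187.2] [ 0.4684 -0.0903  0.0717] [ 0.4642 -0.0973  0.0692] [ 0.4757 -0.0829  0.076 ]
0.068 1 [255. 188.] [ 0.4689 -0.0533  0.0765] [ 0.4689 -0.0533  0.0765] [ 0.4689 -0.0533  0.0765]
0.068 2 [254.  193.5] [ 0.4475 -0.0457  0.0749] [ 0.447  -0.0458  0.0722] [ 0.448  -0.0455  0.0777]
0.068 5 [248.6 194.8] [ 0.4468 -0.0255  0.0732] [ 0.445  -0.0303  0.0714] [ 0.4476 -0.0196  0.0774]
0.068 2 [252.  194.5] [ 0.4455 -0.0378  0.0736] [ 0.4443 -0.0381  0.072 ] [ 0.4466 -0.0376  0.0753]
0.068 12 [287.8 196.4] [ 0.4124 -0.164   0.075 ] [ 0.4028 -0.1734  0.0683] [ 0.4219 -0.1572  0.0778]
```

View pics/z1.png

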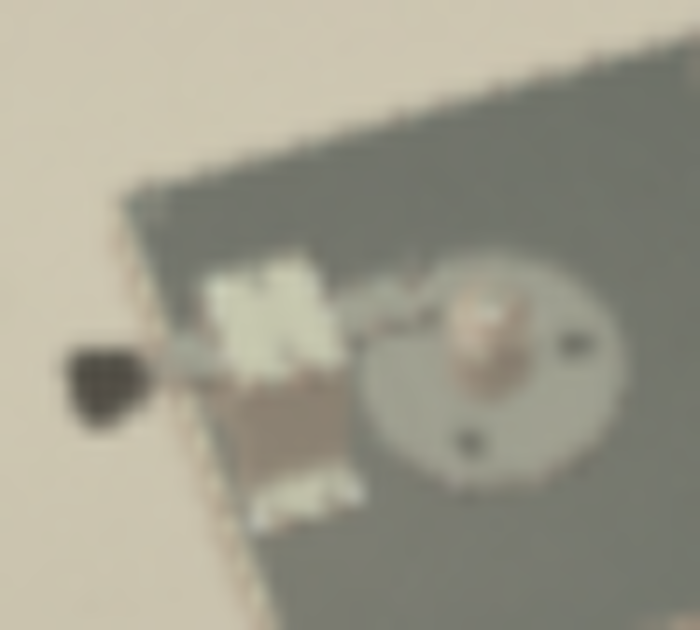

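View pics/z2.png

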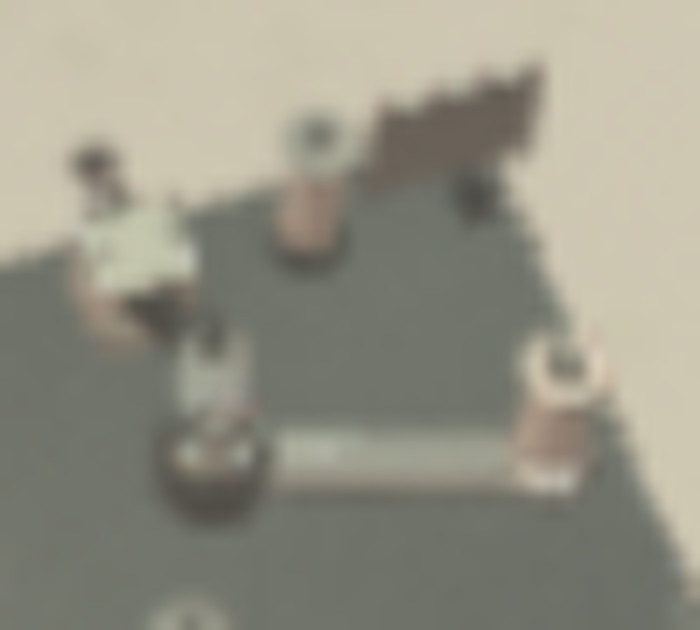

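Run:
```python
from h import *
d=dict(np.load("top1.npz")); s0=dict(np.load("scene0.npz"))
F=[("platter",(264.64,190.93),(0,55,39)),("knob",(237.0,192.2),(0,161,86)),("idler",(314.64,175.8),(-29,-130,96)),("r2",(297.2,159.1),(66,-98,84)),("r1",(288.1,193.5),(-68,-12,84)),("hubtop",(264.5,185.6),(0,55,72))]
A=np.array([f[2][:2] for f in F],float); B=np.array([plane(d,[f[1]],f[2][2]/1e3)[0,:2]*1e3 for f in F])
a,b=A.mean(0),B.mean(0); H=(A-a).T@(B-b); yaw=np.arctan2(H[0,1]-H[1,0],H[0,0]+H[1,1])
Rm=np.array([[np.cos(yaw),-np.sin(yaw)],[np.sin(yaw),np.cos(yaw)]]); c=b-Rm@a
print(c,np.degrees(yaw)); print(np.c_[B,B-(A@Rm.T+c)].round(1))
print("scene knob",plane(s0,[[227.4,194.4]],.086))
for n,dd,roi in(("scene",s0,(135,250,165,275)),("top",dict(np.load("top0.npz")),(150,205,180,235))):
    I=dd["pixels"].astype(int); x,y,e,g=roi; S=I[y:g,x:e]; k=(S[...,0]-S[...,2]>45)
    nn,l,st,ce=cv2.connectedComponentsWithStats(k.astype(np.uint8)); 
    if nn>1:
        j=1+st[1:,4].argmax(); uv=ce[j]+[x,y]; print(n,"bore",uv,st[j],plane(dd,[uv],.04))
```

```text
[ 481.08042117 -144.38688661] 7.838761799716869
[[ 4.718e+02 -9.010e+01 -1.800e+00 -2.000e-01]
 [ 4.581e+02  1.500e+01 -1.100e+00 -1.000e-01]
 [ 4.676e+02 -2.760e+02 -2.400e+00  1.100e+00]
 [ 5.598e+02 -2.323e+02  0.000e+00  2.000e-01]
 [ 4.191e+02 -1.664e+02  3.700e+00 -8.000e-01]
 [ 4.752e+02 -9.010e+01  1.600e+00 -2.000e-01]]
scene knob [[0.4587491  0.01526342 0.086     ]]
scene bore [146.83653846 261.46153846] [  6   7  13  10 104] [[0.42739118 0.29432068 0.04      ]]
top bore [161.5 215. ] [11 10  2  1  2] [[0.44157799 0.29773349 0.04      ]]
```

The fit agrees in both cameras: labeller at (0.481, -0.144) with yaw 7.84°, hub at (0.4736, -0.0899), knob at (0.459, 0.015). I'll turn the jaws to lie along labeller x, then go over the knob.

Call:
apply_moves(targets=[{"dp": [0, 0, 0], "roll": -7}, {"dp": [0, 0, 0], "roll": -7}, {"dp": [0, 0, 0], "roll": -7}, {"dp": [0, 0, 0], "roll": -7}, {"dp": [0, 0, 0], "roll": -7}, {"dp": [0, 0, 0], "roll": -7}, {"dp": [0, 0, 0], "roll": -7}, {"dp": [0, 0, 0], "roll": -7}, {"dp": [0, 0, 0], "roll": -7}, {"dp": [0, 0, 0], "roll": -7}])

```text
clock: 3.55
eef_pos: [0.3563, 0.3828, 0.3038]
ee_rot: [-1.571, 0.045, -0.044]
contact_force: [-1.0, 0.3, -0.1]
grip_width: 0.999
```

Call:
apply_moves(targets=[{"dp": [0, 0, 0], "roll": -5.7}, {"dp": [0, 0, 0], "roll": -5.7}, {"dp": [0, 0, 0], "roll": 0}])

```text
clock: 3.8
eef_pos: [0.3563, 0.3829, 0.3038]
ee_rot: [-1.568, -0.11, 0.11]
contact_force: [-0.2, -0.7, 0.3]
grip_width: 0.995
```

```bash
cat > plan.py <<'E'
import sys
from station import monitor
from h import *
c=[.4811,-.1444]; YAW=7.84; L=Lf(c,YAW)
def go(P):
    s=monitor.state(); M=R.from_rotvec(s["ee_rot"]).as_matrix(); d=M.T@(np.asarray(P)-s["eef_pos"])
    print("t",round(s["clock"],2),"pos",s["eef_pos"].round(4),"yaw",np.degrees(np.arctan2(M[1,0],M[0,0])).round(2),"F",np.round(s["contact_force"],1),"w",round(s["grip_width"],3))
    print("tool delta",d.round(4),"n>=",np.ceil(np.linalg.norm(d)/.04))
    return d
E
python3 -c "
from plan import *
P=L(0,161,0);P[2]=.30;go(P); P[2]=.139;go(P)"
```

```text
t 3.8 pos [0.3563 0.3829 0.3038] yaw 8.01 F [-0.2 -0.7  0.3] w 0.995
tool delta [ 0.0507  0.0039 -0.3786] n>= 10.0
t 3.8 pos [0.3563 0.3829 0.3038] yaw 8.01 F [-0.2 -0.7  0.3] w 0.995
tool delta [ 0.0507  0.1649 -0.3785] n>= 11.0
```

Call:
apply_moves(targets=[{"dp": [0.0051, 0, -0.0379], "roll": 0}, {"dp": [0.0051, 0, -0.0379], "roll": 0}, {"dp": [0.0051, 0, -0.0379], "roll": 0}, {"dp": [0.0051, 0, -0.0379], "roll": 0}, {"dp": [0.0051, 0, -0.0379], "roll": 0}, {"dp": [0.0051, 0, -0.0379], "roll": 0}, {"dp": [0.0051, 0, -0.0379], "roll": 0}, {"dp": [0.0051, 0, -0.0379], "roll": 0}, {"dp": [0.0051, 0, -0.0379], "roll": 0}, {"dp": [0.0051, 0, -0.0379], "roll": 0}])

```text
clock: 4.63
eef_pos: [0.4582, 0.0126, 0.304]
ee_rot: [-1.568, -0.104, 0.104]
contact_force: [0.5, 1.2, 0.4]
grip_width: 1.003
```

Call:
apply_moves(targets=[{"dp": [0, 0.03, 0], "roll": 0}, {"dp": [0, 0.03, 0], "roll": 0}, {"dp": [0, 0.03, 0], "roll": 0}, {"dp": [0, 0.0, 0], "roll": 0}])

```text
clock: 4.97
eef_pos: [0.4561, 0.0147, 0.2095]
ee_rot: [-1.566, -0.097, 0.111]
contact_force: [-0.9, 0.9, -2.1]
grip_width: 1.003
```

Run:
```python
from plan import *
P=L(0,161,0);P[2]=.139;go(P)
from station import vision
for n,x0,y0 in(("scene",180,120),("top",200,140)):
    d=vision.snapshot(n); crop(d,x0,y0,100,90,6,f"pics/{n}3c.png")
```

```text
t 4.97 pos [0.4561 0.0147 0.2095] yaw 7.6 F [-0.9  0.9 -2.1] w 1.003
tool delta [ 0.0036  0.0705 -0.0003] n>= 2.0
```

View pics/scene3c.png

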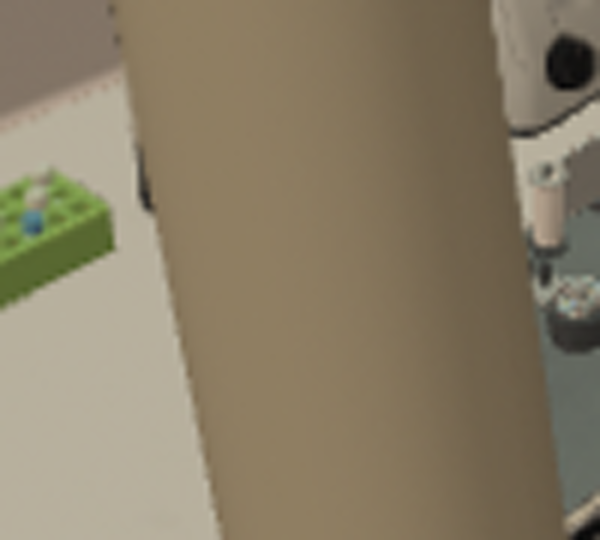

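View pics/top3c.png

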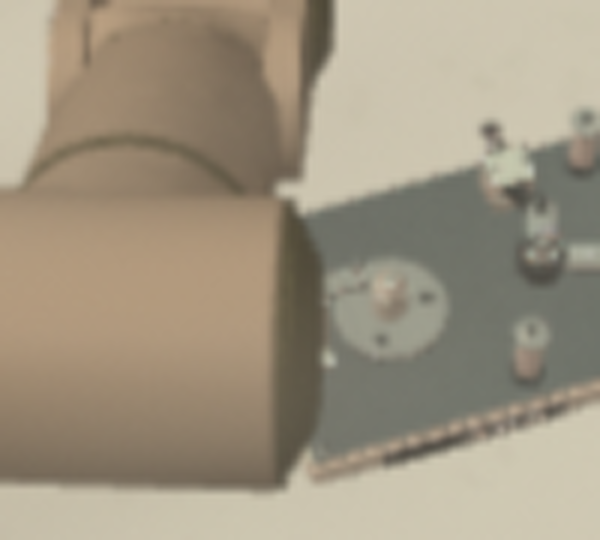

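Both views of the knob are blocked by the arm, so I'll go down by force and position readings.

Call:
apply_moves(targets=[{"dp": [0.001, 0.014, 0], "roll": 0}, {"dp": [0.001, 0.014, 0], "roll": 0}, {"dp": [0.001, 0.014, 0], "roll": 0}, {"dp": [0, 0.014, 0], "roll": 0}, {"dp": [0, 0.014, 0], "roll": 0}, {"dp": [0, 0, 0], "roll": 0}, {"dp": [0, 0, 0], "roll": 0}])

```text
clock: 5.65
eef_pos: [0.462, 0.0152, 0.1454]
ee_rot: [-1.569, -0.108, 0.106]
contact_force: [-0.3, 0.4, -0.6]
grip_width: 1.004
```

```bash
python3 -c "
from plan import *
P=L(0,161,0);P[2]=.139;go(P)"
```

```text
t 5.65 pos [0.462  0.0152 0.1454] yaw 7.8 F [-0.3  0.4 -0.6] w 1.004
tool delta [-0.0028  0.0064  0.0003] n>= 1.0
```

Call:
apply_moves(targets=[{"dp": [-0.003, 0.006, 0], "roll": 0}, {"dp": [0, 0, 0], "roll": 0}, {"dp": [0, 0, 0], "roll": 0}])

```text
clock: 5.9
eef_pos: [0.4583, 0.0148, 0.1385]
ee_rot: [-1.568, -0.108, 0.107]
contact_force: [0.0, 0.7, 0.4]
grip_width: 1.008
```

Call:
apply_moves(jaw=-1, targets=[{"dp": [0, 0, 0], "roll": 0}, {"dp": [0, 0, 0], "roll": 0}, {"dp": [0, 0, 0], "roll": 0}, {"dp": [0, 0, 0], "roll": 0}, {"dp": [0, 0, 0], "roll": 0}, {"dp": [0, 0, 0], "roll": 0}, {"dp": [0, 0, 0], "roll": 0}, {"dp": [0, 0, 0], "roll": 0}])

```text
clock: 6.57
eef_pos: [0.4586, 0.0149, 0.1381]
ee_rot: [-1.568, -0.108, 0.106]
contact_force: [2.2, 2.4, 1.7]
grip_width: 0.222
```

```bash
python3 -c "
from plan import *
P=L(0,161,0);P[2]=.139;go(P)"
```

```text
t 6.57 pos [0.4586 0.0149 0.1381] yaw 7.83 F [2.2 2.4 1.7] w 0.222
tool delta [ 0.0006 -0.0009  0.0001] n>= 1.0
```

The jaws hold the knob (opening about 19 mm). I'll pull it out about 29 mm.

Call:
apply_moves(targets=[{"dp": [0, 0, 0.004], "roll": 0}, {"dp": [0, 0, 0.004], "roll": 0}, {"dp": [0, 0, 0.004], "roll": 0}, {"dp": [0, 0, 0.004], "roll": 0}, {"dp": [0, 0, 0.004], "roll": 0}, {"dp": [0, 0, 0.004], "roll": 0}, {"dp": [0, 0, 0.004], "roll": 0}, {"dp": [0, 0, 0.001], "roll": 0}, {"dp": [0, 0, 0], "roll": 0}, {"dp": [0, 0, 0], "roll": 0}])

```text
clock: 7.4
eef_pos: [0.4548, 0.0429, 0.1382]
ee_rot: [-1.57, -0.109, 0.107]
contact_force: [4.2, -9.8, 1.9]
grip_width: 0.221
```

```bash
python3 -c "
from plan import *
P=L(0,161+28,0);P[2]=.139;go(P)"
```

```text
t 7.4 pos [0.4548 0.0429 0.1382] yaw 7.87 F [ 4.2 -9.8  1.9] w 0.221
tool delta [ 0.0005 -0.0008 -0.0002] n>= 1.0
```

Call:
apply_moves(jaw=1, targets=[{"dp": [0, 0, 0], "roll": 0}, {"dp": [0, 0, 0], "roll": 0}, {"dp": [0, 0, 0], "roll": 0}, {"dp": [0, 0, 0], "roll": 0}, {"dp": [0, 0, 0], "roll": 0}, {"dp": [0, -0.02, 0], "roll": 0}, {"dp": [0, -0.03, 0], "roll": 0}, {"dp": [0, -0.03, 0], "roll": 0}, {"dp": [0, 0, 0], "roll": 0}])

```text
clock: 8.15
eef_pos: [0.4559, 0.0435, 0.2226]
ee_rot: [-1.57, -0.114, 0.101]
contact_force: [0.5, -0.1, 0.2]
grip_width: 0.999
```

```bash
python3 -c "
from plan import *
go([.427,.294,.2])"
```

```text
t 8.15 pos [0.4559 0.0435 0.2226] yaw 7.85 F [ 0.5 -0.1  0.2] w 0.999
tool delta [0.0054 0.022  0.2521] n>= 7.0
```

Call:
apply_moves(targets=[{"dp": [0.0007, 0.003, 0.0315], "roll": 0}, {"dp": [0.0007, 0.003, 0.0315], "roll": 0}, {"dp": [0.0007, 0.003, 0.0315], "roll": 0}, {"dp": [0.0007, 0.003, 0.0315], "roll": 0}, {"dp": [0.0007, 0.003, 0.0315], "roll": 0}, {"dp": [0.0007, 0.003, 0.0315], "roll": 0}, {"dp": [0.0007, 0.002, 0.0315], "roll": 0}, {"dp": [0.0007, 0.002, 0.0315], "roll": 0}, {"dp": [0, 0, 0], "roll": 0}, {"dp": [0, 0, 0], "roll": 0}])

```text
clock: 8.98
eef_pos: [0.4248, 0.295, 0.1952]
ee_rot: [-1.568, -0.109, 0.11]
contact_force: [-0.1, -0.1, -0.4]
grip_width: 0.997
```

Run:
```python
from plan import *
go([.427,.294,.1])
go([.427,.294,.078])
from station import vision
for n,x0,y0 in(("scene",90,200),("top",215,140)):
    d=vision.snapshot(n); np.savez(f"{n}4.npz",**d); crop(d,x0,y0,100,90,6,f"pics/{n}4c.png")
```

```text
t 8.98 pos [0.4248 0.295  0.1952] yaw 7.98 F [-0.1 -0.1 -0.4] w 0.997
tool delta [ 0.0022  0.0952 -0.0013] n>= 3.0
t 8.98 pos [0.4248 0.295  0.1952] yaw 7.98 F [-0.1 -0.1 -0.4] w 0.997
tool delta [ 0.0022  0.1172 -0.0013] n>= 3.0
```

View pics/top4c.png

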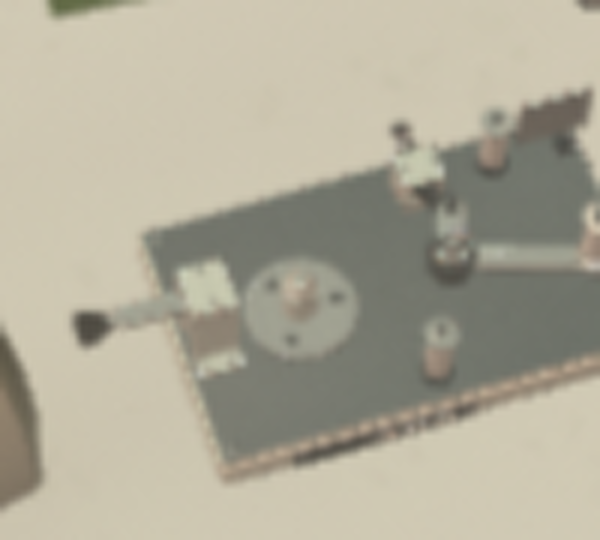

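View pics/scene4c.png

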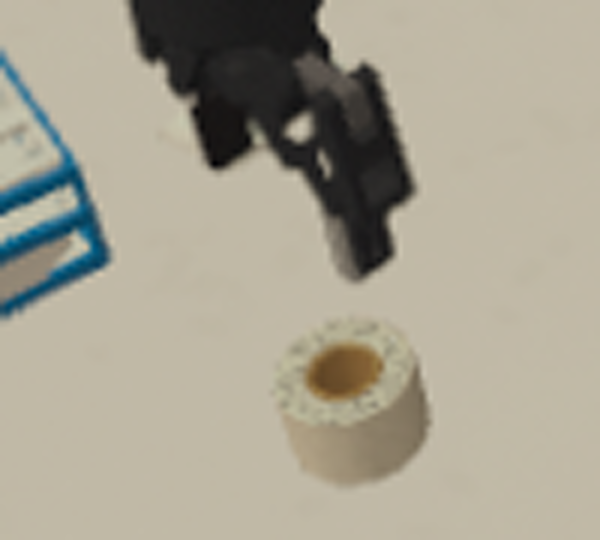

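In the top view the knob now stands out at crop (92,328), with the stem showing and the tongue clear of the platter at (301,305). The roll is still in place and upright. I'll refit the platter circle now that it is fully visible.

Run:
```python
from plan import *
from scipy.optimize import least_squares
d=dict(np.load("top4.npz")); g=cv2.cvtColor(d["pixels"],cv2.COLOR_RGB2GRAY)
x0,y0=253,180; sub=cv2.resize(g[y0:y0+22,x0:x0+24],None,fx=8,fy=8,interpolation=cv2.INTER_CUBIC)
e=cv2.Canny(cv2.GaussianBlur(sub,(9,9),0),15,40); ys,xs=np.nonzero(e)
uv=np.c_[(xs+.5)/8-.5+x0,(ys+.5)/8-.5+y0]; W=plane(d,uv,.039)[:,:2]*1e3
r=np.hypot(*(W-[473,-90]).T); W=W[(r>30)&(r<42)]
f=lambda p:np.hypot(*(W-p[:2]).T)-36
s=least_squares(f,[473,-90],loss="soft_l1",f_scale=.7); print(s.x,len(W),np.median(abs(f(s.x))))
a=np.degrees(np.arctan2(*(W-s.x)[:,::-1].T)); print(np.histogram(a,12,(-180,180))[0])
print(L(0,55,39))
```

```text
[465.96137831 -82.73464822] 33 0.6100446881182506
[ 0  0  0  0  0  0  0 21 12  0  0  0]
[ 0.4735976  -0.08991409  0.039     ]
```

Call:
apply_moves(targets=[{"dp": [0.001, 0.025, -0.0005], "roll": 0}, {"dp": [0.001, 0.025, -0.0005], "roll": 0}, {"dp": [0, 0.025, 0], "roll": 0}, {"dp": [0, 0.02, 0], "roll": 0}, {"dp": [0, 0, 0], "roll": 0}, {"dp": [0, 0, 0], "roll": 0}])

```text
clock: 9.58
eef_pos: [0.4278, 0.2924, 0.1009]
ee_rot: [-1.569, -0.105, 0.107]
contact_force: [0.0, 0.0, -0.1]
grip_width: 1.001
```

Run:
```python
from plan import *
go([.427,.294,.078])
```

```text
t 9.58 pos [0.4278 0.2924 0.1009] yaw 7.75 F [ 0.   0.  -0.1] w 1.001
tool delta [-0.0006  0.0229  0.0017] n>= 1.0
```

Run:
```python
from plan import *
from scipy.optimize import least_squares
d=dict(np.load("top4.npz")); g=d["pixels"][...,1]
x0,y0=250,178; sub=cv2.resize(g[y0:y0+26,x0:x0+30],None,fx=8,fy=8,interpolation=cv2.INTER_CUBIC)
cs,_=cv2.findContours((sub>136).astype(np.uint8),cv2.RETR_LIST,cv2.CHAIN_APPROX_NONE)
p=np.concatenate(cs)[:,0,:]; uv=(p+.5)/8-.5+[x0,y0]; W0=plane(d,uv,.039)[:,:2]*1e3
c=np.array([473,-90.])
for w in(8,5,4):
    W=W0[abs(np.hypot(*(W0-c).T)-36)<w]
    s=least_squares(lambda p:np.hypot(*(W-p[:2]).T)-p[2],[*c,36],loss="soft_l1",f_scale=.7); c=s.x[:2]
    a=np.degrees(np.arctan2(*(W-c)[:,::-1].T)); print(s.x,len(W),np.median(abs(s.fun)),np.histogram(a,12,(-180,180))[0])
```

```text
[472.6308069  -89.23726462  36.1672412 ] 431 0.36160496889916516 [36 31 34 39 33 39 36 35 36 31 35 46]
[472.57558175 -89.32879849  36.16692501] 404 0.32419991614648325 [35 31 34 32 33 39 36 30 28 32 34 40]
[472.56941554 -89.35006541  36.15612837] 400 0.31177983543123844 [35 31 34 32 33 39 36 30 24 32 34 40]
```

Call:
apply_moves(targets=[{"dp": [-0.0005, 0.012, 0.0015], "roll": 0}, {"dp": [0, 0.011, 0], "roll": 0}, {"dp": [0, 0, 0], "roll": 0}, {"dp": [0, 0, 0], "roll": 0}])

```text
clock: 9.92
eef_pos: [0.4271, 0.2945, 0.0784]
ee_rot: [-1.568, -0.107, 0.107]
contact_force: [0.8, -0.1, -0.6]
grip_width: 1.002
```

Run:
```python
from plan import *
go([.427,.294,.078])
```

```text
t 9.92 pos [0.4271 0.2945 0.0784] yaw 7.82 F [ 0.8 -0.1 -0.6] w 1.002
tool delta [-0.0002  0.0004 -0.0005] n>= 1.0
```

The circle fit is clean: r = 36.2 mm, hub at (0.4726, -0.0894). Now I'll grip the roll.

Call:
apply_moves(jaw=-1, targets=[{"dp": [0, 0, 0], "roll": 0}, {"dp": [0, 0, 0], "roll": 0}, {"dp": [0, 0, 0], "roll": 0}, {"dp": [0, 0, 0], "roll": 0}, {"dp": [0, 0, 0], "roll": 0}, {"dp": [0, 0, 0], "roll": 0}])

```text
clock: 10.42
eef_pos: [0.4274, 0.2949, 0.0791]
ee_rot: [-1.568, -0.109, 0.106]
contact_force: [-0.7, -2.0, 8.3]
grip_width: 0.68
```

Call:
apply_moves(targets=[{"dp": [0, -0.01, 0], "roll": 0}, {"dp": [0, -0.02, 0], "roll": 0}, {"dp": [0, -0.03, 0], "roll": 0}, {"dp": [0, -0.03, 0], "roll": 0}, {"dp": [0, -0.03, 0], "roll": 0}, {"dp": [0, 0, 0], "roll": 0}, {"dp": [0, 0, 0], "roll": 0}])

```text
clock: 11.0
eef_pos: [0.4272, 0.2949, 0.1996]
ee_rot: [-1.567, -0.11, 0.105]
contact_force: [0.0, -0.2, -2.1]
grip_width: 0.676
```

Run:
```python
from plan import *
go([.4726,-.0894,.2])
from station import vision
for n,x0,y0 in(("scene",90,180),("top",120,170)):
    d=vision.snapshot(n); np.savez(f"{n}5.npz",**d); crop(d,x0,y0,100,90,6,f"pics/{n}5c.png")
```

```text
t 11.0 pos [0.4272 0.2949 0.1996] yaw 7.84 F [ 0.  -0.2 -2.1] w 0.676
tool delta [-0.0074 -0.0007 -0.3869] n>= 10.0
```

View pics/scene5c.png

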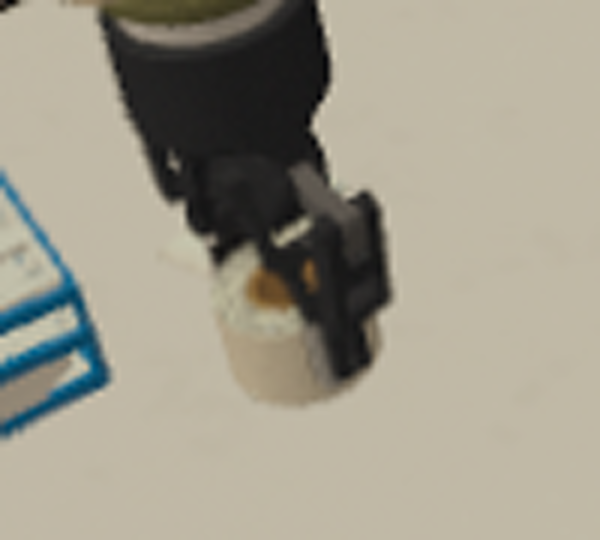

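View pics/top5c.png

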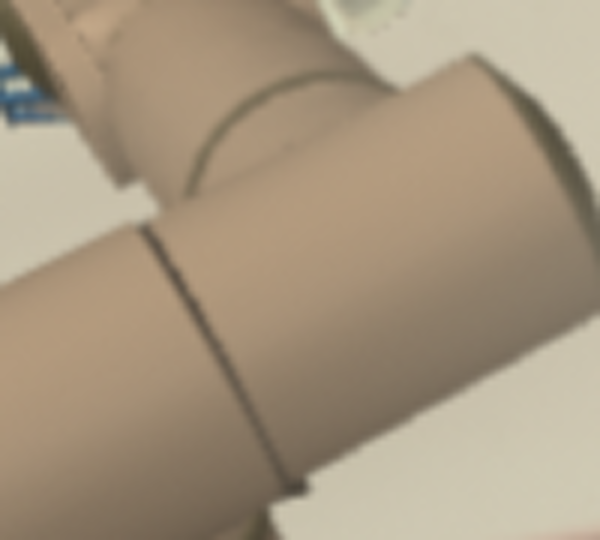

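The roll is gripped, level and lifted (about 2 N). I'll carry it over the hub.

Call:
apply_moves(targets=[{"dp": [-0.0007, 0, -0.02], "roll": 0}, {"dp": [-0.0007, 0, -0.038], "roll": 0}, {"dp": [-0.0007, 0, -0.038], "roll": 0}, {"dp": [-0.0007, 0, -0.038], "roll": 0}, {"dp": [-0.0007, 0, -0.038], "roll": 0}, {"dp": [-0.0007, 0, -0.038], "roll": 0}, {"dp": [-0.0007, 0, -0.038], "roll": 0}, {"dp": [-0.0007, 0, -0.038], "roll": 0}, {"dp": [-0.0007, 0, -0.038], "roll": 0}, {"dp": [-0.0007, 0, -0.038], "roll": 0}])

```text
clock: 11.93
eef_pos: [0.4687, -0.0666, 0.1968]
ee_rot: [-1.567, -0.105, 0.109]
contact_force: [1.3, -0.2, -0.8]
grip_width: 0.679
```

Call:
apply_moves(targets=[{"dp": [0, 0, -0.015], "roll": 0}, {"dp": [0, 0, -0.008], "roll": 0}, {"dp": [0, 0, 0], "roll": 0}, {"dp": [0, 0, 0], "roll": 0}, {"dp": [0, 0, 0], "roll": 0}])

```text
clock: 12.35
eef_pos: [0.4722, -0.0863, 0.1975]
ee_rot: [-1.567, -0.108, 0.109]
contact_force: [-0.3, -0.1, 0.3]
grip_width: 0.68
```

Run:
```python
from plan import *
go([.4726,-.0890,.16])
from station import vision
for n,x0,y0 in(("scene",200,110),("top",215,130)):
    d=vision.snapshot(n); np.savez(f"{n}6.npz",**d); crop(d,x0,y0,100,90,6,f"pics/{n}6c.png")
```

```text
t 12.35 pos [ 0.4722 -0.0863  0.1975] yaw 7.91 F [-0.3 -0.1  0.3] w 0.68
tool delta [ 0.0001  0.0375 -0.0027] n>= 1.0
```

View pics/scene6c.png

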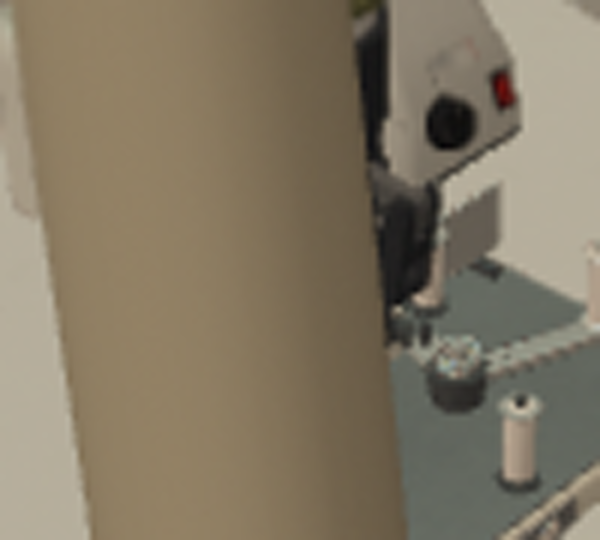

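View pics/top6c.png

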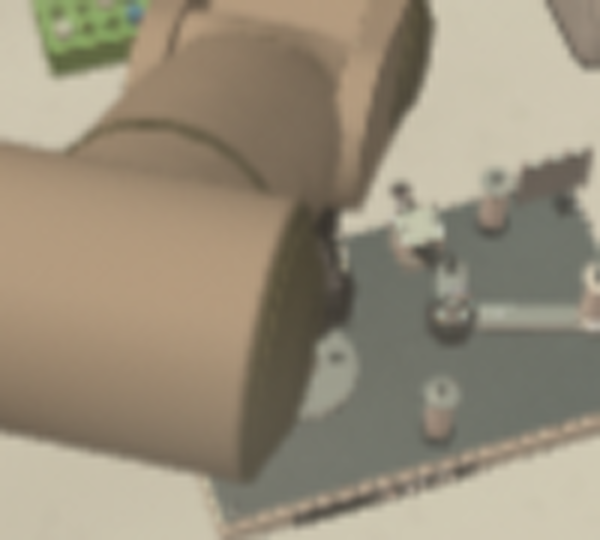

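The hub is hidden from both views here, so I'll lower the roll step by step and watch the forces.

Call:
apply_moves(targets=[{"dp": [0.0005, 0.015, -0.0027], "roll": 0}, {"dp": [0, 0.015, 0], "roll": 0}, {"dp": [0, 0.008, 0], "roll": 0}, {"dp": [0, 0, 0], "roll": 0}, {"dp": [0, 0, 0], "roll": 0}])

```text
clock: 12.87
eef_pos: [0.4734, -0.0898, 0.16]
ee_rot: [-1.568, -0.108, 0.108]
contact_force: [0.3, 0.6, -1.3]
grip_width: 0.679
```

```bash
python3 -c "
from plan import *
go([.473,-.0892,.118])"
```

```text
t 12.87 pos [ 0.4734 -0.0898  0.16  ] yaw 7.87 F [ 0.3  0.6 -1.3] w 0.679
tool delta [-0.0003  0.042   0.0007] n>= 2.0
```

Call:
apply_moves(targets=[{"dp": [-0.0003, 0.004, 0.0005], "roll": 0}, {"dp": [0, 0.004, 0], "roll": 0}, {"dp": [0, 0.004, 0], "roll": 0}, {"dp": [0, 0, 0], "roll": 0}])

```text
clock: 13.2
eef_pos: [0.4727, -0.0897, 0.1473]
ee_rot: [-1.568, -0.107, 0.108]
contact_force: [0.6, 0.2, -1.1]
grip_width: 0.679
```

Call:
apply_moves(targets=[{"dp": [0, 0.004, 0], "roll": 0}, {"dp": [0, 0.004, 0], "roll": 0}, {"dp": [0, 0, 0], "roll": 0}])

```text
clock: 13.45
eef_pos: [0.4727, -0.0897, 0.1392]
ee_rot: [-1.568, -0.107, 0.108]
contact_force: [-1.4, 0.1, -1.7]
grip_width: 0.675
```

Call:
apply_moves(targets=[{"dp": [0, 0.004, 0], "roll": 0}, {"dp": [0, 0.004, 0], "roll": 0}, {"dp": [0, 0.004, 0], "roll": 0}, {"dp": [0, 0.004, 0], "roll": 0}, {"dp": [0, 0.002, 0], "roll": 0}, {"dp": [0, 0, 0], "roll": 0}, {"dp": [0, 0, 0], "roll": 0}])

```text
clock: 14.03
eef_pos: [0.473, -0.0898, 0.1218]
ee_rot: [-1.568, -0.107, 0.107]
contact_force: [0.1, -0.2, -1.9]
grip_width: 0.676
```

Call:
apply_moves(targets=[{"dp": [0, 0.002, 0], "roll": 0}, {"dp": [0, 0.001, 0], "roll": 0}, {"dp": [0, 0, 0], "roll": 0}])

```text
clock: 14.28
eef_pos: [0.4729, -0.0898, 0.1188]
ee_rot: [-1.568, -0.107, 0.107]
contact_force: [0.6, 1.0, -0.7]
grip_width: 0.677
```

Call:
apply_moves(targets=[{"dp": [0, 0.001, 0], "roll": 0}, {"dp": [0, 0, 0], "roll": 0}])

```text
clock: 14.45
eef_pos: [0.473, -0.0898, 0.1182]
ee_rot: [-1.568, -0.108, 0.107]
contact_force: [-1.4, -0.1, 2.6]
grip_width: 0.68
```

Call:
apply_moves(targets=[{"dp": [0, 0.001, 0], "roll": 0}, {"dp": [0, 0, 0], "roll": 0}])

```text
clock: 14.62
eef_pos: [0.473, -0.0898, 0.1181]
ee_rot: [-1.568, -0.108, 0.107]
contact_force: [-6.6, 2.0, 16.0]
grip_width: 0.679
```

It touches the platter at the expected height. I'll release it and rise.

Call:
apply_moves(jaw=1, targets=[{"dp": [0, -0.001, 0], "roll": 0}, {"dp": [0, 0, 0], "roll": 0}, {"dp": [0, 0, 0], "roll": 0}, {"dp": [0, 0, 0], "roll": 0}, {"dp": [0, 0, 0], "roll": 0}])

```text
clock: 15.03
eef_pos: [0.4729, -0.0898, 0.1178]
ee_rot: [-1.568, -0.107, 0.107]
contact_force: [-0.7, 0.5, 0.4]
grip_width: 0.998
```

Call:
apply_moves(targets=[{"dp": [0, -0.01, 0], "roll": 0}, {"dp": [0, -0.02, 0], "roll": 0}, {"dp": [0, -0.03, 0], "roll": 0}, {"dp": [0, -0.03, 0], "roll": 0}, {"dp": [0, 0, 0], "roll": 0}])

```text
clock: 15.45
eef_pos: [0.4746, -0.0905, 0.2136]
ee_rot: [-1.573, -0.114, 0.101]
contact_force: [-0.1, -0.1, 1.4]
grip_width: 0.998
```

Call:
apply_moves(targets=[{"dp": [0, 0, 0.03], "roll": 0}, {"dp": [0, 0, 0.04], "roll": 0}, {"dp": [0, 0, 0.04], "roll": 0}, {"dp": [0, 0, 0.04], "roll": 0}, {"dp": [0, 0, 0.04], "roll": 0}, {"dp": [0, 0, 0.04], "roll": 0}, {"dp": [0, 0, 0.04], "roll": 0}, {"dp": [0, 0, 0.03], "roll": 0}, {"dp": [0, 0, 0], "roll": 0}])

```text
clock: 16.2
eef_pos: [0.4308, 0.2114, 0.2083]
ee_rot: [-1.567, -0.111, 0.111]
contact_force: [0.8, -0.2, 0.2]
grip_width: 0.997
```

Run:
```python
from plan import *
go([.4726,-.0890,.16])
from station import vision
for n,x0,y0 in(("scene",200,110),("top",215,140)):
    d=vision.snapshot(n); np.savez(f"{n}7.npz",**d); crop(d,x0,y0,100,90,6,f"pics/{n}7c.png")
d=vision.snapshot("top"); C=cloud(d)
p=C[165:215,225:290].reshape(-1,3); 
b=p[(np.hypot(p[:,0]-.473,p[:,1]+.0895)<.034)&(p[:,2]>.065)]; print(len(b),np.percentile(b[:,2],[5,25,50,75,95]), (b.min(0)+b.max(0))/2)
A=np.c_[b[:,:2]-b[:,:2].mean(0),np.ones(len(b))]; k=abs(b[:,2]-np.median(b[:,2]))<.008; print(np.linalg.lstsq(A[k],b[k,2],rcond=None)[0])
```

```text
t 16.2 pos [0.4308 0.2114 0.2083] yaw 8.1 F [ 0.8 -0.2  0.2] w 0.997
tool delta [-0.001   0.048  -0.3034] n>= 8.0
183 [0.06883751 0.07446878 0.07725696 0.08026455 0.08454874] [ 0.47167424 -0.09202682  0.07694297]
[-0.00190485 -0.0205828   0.07731467]
```

View pics/top7c.png

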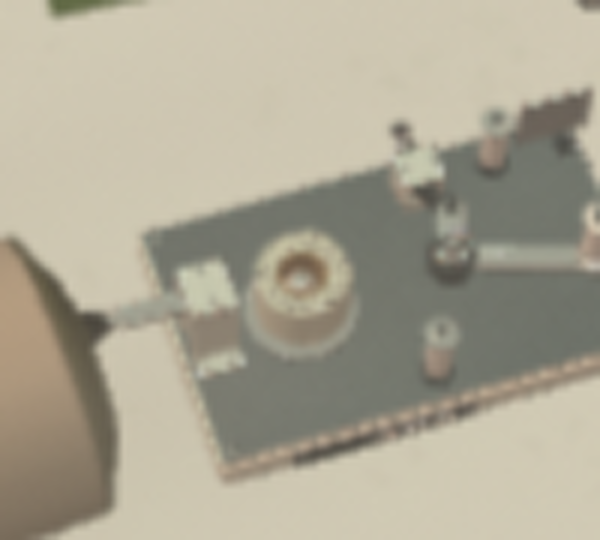

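The roll sits over the hub (bore at crop (301,277), depth top about 77 mm) and is flat. Next I'll go back to the knob at its out position.

```bash
python3 -c "
from plan import *
go([.4548,.0429,.2]);go([.4548,.0429,.138])"
```

```text
t 16.35 pos [0.432  0.2072 0.208 ] yaw 7.87 F [-0.1  0.8  0.2] w 0.999
tool delta [ 1.000e-04  8.100e-03 -1.659e-01] n>= 5.0
t 16.35 pos [0.432  0.2072 0.208 ] yaw 7.87 F [-0.1  0.8  0.2] w 0.999
tool delta [ 1.000e-04  7.010e-02 -1.659e-01] n>= 5.0
```

Call:
apply_moves(targets=[{"dp": [0, 0, -0.03], "roll": 0}, {"dp": [0, 0, -0.035], "roll": 0}, {"dp": [0, 0, -0.035], "roll": 0}, {"dp": [0, 0, -0.035], "roll": 0}, {"dp": [0, 0, -0.03], "roll": 0}, {"dp": [0, 0.01, 0], "roll": 0}, {"dp": [0, 0, 0], "roll": 0}, {"dp": [0, 0, 0], "roll": 0}])

```text
clock: 17.02
eef_pos: [0.4543, 0.0431, 0.1978]
ee_rot: [-1.568, -0.105, 0.107]
contact_force: [0.5, 0.5, 0.5]
grip_width: 0.999
```

```bash
python3 -c "
from plan import *
go([.4548,.0429,.138])"
```

```text
t 17.02 pos [0.4543 0.0431 0.1978] yaw 7.72 F [0.5 0.5 0.5] w 0.999
tool delta [ 0.0005  0.0598 -0.0003] n>= 2.0
```

Call:
apply_moves(targets=[{"dp": [0, 0.02, 0], "roll": 0}, {"dp": [0, 0.02, 0], "roll": 0}, {"dp": [0, 0.02, 0], "roll": 0}, {"dp": [0, 0, 0], "roll": 0}, {"dp": [0, 0, 0], "roll": 0}])

```text
clock: 17.43
eef_pos: [0.4544, 0.0443, 0.1381]
ee_rot: [-1.568, -0.107, 0.109]
contact_force: [0.5, -0.1, -0.6]
grip_width: 1.002
```

Call:
apply_moves(jaw=-1, targets=[{"dp": [0, 0, 0], "roll": 0}, {"dp": [0, 0, 0], "roll": 0}, {"dp": [0, 0, 0], "roll": 0}, {"dp": [0, 0, 0], "roll": 0}, {"dp": [0, 0, 0], "roll": 0}, {"dp": [0, 0, 0], "roll": 0}, {"dp": [0, 0, 0], "roll": 0}, {"dp": [0, 0, 0], "roll": 0}])

```text
clock: 18.1
eef_pos: [0.4549, 0.0439, 0.1383]
ee_rot: [-1.568, -0.108, 0.107]
contact_force: [0.5, 0.6, 5.2]
grip_width: 0.222
```

```bash
python3 -c "
from plan import *
go([.4586,.0149,.1381])"
```

```text
t 18.1 pos [0.4549 0.0439 0.1383] yaw 7.83 F [0.5 0.6 5.2] w 0.222
tool delta [-0.0002  0.0002 -0.0293] n>= 1.0
```

Call:
apply_moves(targets=[{"dp": [0, 0, -0.004], "roll": 0}, {"dp": [0, 0, -0.004], "roll": 0}, {"dp": [0, 0, -0.004], "roll": 0}, {"dp": [0, 0, -0.004], "roll": 0}, {"dp": [0, 0, -0.004], "roll": 0}, {"dp": [0, 0, -0.004], "roll": 0}, {"dp": [0, 0, -0.004], "roll": 0}, {"dp": [0, 0, 0], "roll": 0}, {"dp": [0, 0, 0], "roll": 0}])

```text
clock: 18.85
eef_pos: [0.4586, 0.0162, 0.1383]
ee_rot: [-1.568, -0.108, 0.107]
contact_force: [-0.4, 0.9, 5.8]
grip_width: 0.222
```

Call:
apply_moves(targets=[{"dp": [0, 0, -0.001], "roll": 0}, {"dp": [0, 0, -0.001], "roll": 0}, {"dp": [0, 0, 0], "roll": 0}, {"dp": [0, 0, 0], "roll": 0}])

```text
clock: 19.18
eef_pos: [0.4585, 0.0158, 0.1382]
ee_rot: [-1.565, -0.107, 0.107]
contact_force: [-0.6, 14.7, 8.2]
grip_width: 0.223
```

```bash
python3 -c "
from plan import *
go([.4586,.0149,.1381])"
```

```text
t 19.18 pos [0.4585 0.0158 0.1382] yaw 7.79 F [-0.6 14.7  8.2] w 0.223
tool delta [-0.      0.0001 -0.0009] n>= 1.0
```

The knob travelled 28 mm and stopped with 14.7 N, so it is home. I'll release it, rise and check while moving toward the idler.

Call:
apply_moves(jaw=1, targets=[{"dp": [0, 0, 0], "roll": 0}, {"dp": [0, 0, 0], "roll": 0}, {"dp": [0, 0, 0], "roll": 0}, {"dp": [0, 0, 0], "roll": 0}, {"dp": [0, 0, 0], "roll": 0}, {"dp": [0, -0.02, 0], "roll": 0}, {"dp": [0, -0.03, 0], "roll": 0}, {"dp": [0, -0.03, 0], "roll": 0}, {"dp": [0, 0, 0], "roll": 0}])

```text
clock: 19.93
eef_pos: [0.4603, 0.0138, 0.2227]
ee_rot: [-1.571, -0.114, 0.101]
contact_force: [0.6, -0.3, 1.2]
grip_width: 1.002
```

```bash
python3 -c "
from plan import *
P=L(-29,-130,0);P[2]=.22;print(P);go(P)"
```

```text
[ 0.470104   -0.27714068  0.22      ]
t 19.93 pos [0.4603 0.0138 0.2227] yaw 7.83 F [ 0.6 -0.3  1.2] w 1.002
tool delta [-0.03    0.0033 -0.2895] n>= 8.0
```

Call:
apply_moves(jaw=-0.15, targets=[{"dp": [-0.004, 0, -0.03], "roll": 0}, {"dp": [-0.004, 0, -0.036], "roll": 0}, {"dp": [-0.004, 0, -0.036], "roll": 0}, {"dp": [-0.004, 0, -0.036], "roll": 0}, {"dp": [-0.004, 0, -0.036], "roll": 0}, {"dp": [-0.004, 0, -0.036], "roll": 0}, {"dp": [-0.003, 0, -0.036], "roll": 0}, {"dp": [-0.003, 0, -0.036], "roll": 0}, {"dp": [0, 0, 0], "roll": 0}, {"dp": [0, 0, 0], "roll": 0}])

```text
clock: 20.77
eef_pos: [0.4669, -0.2706, 0.2171]
ee_rot: [-1.568, -0.105, 0.106]
contact_force: [0.7, 0.2, -0.6]
grip_width: 0.426
```

Run:
```python
from plan import *
P=L(-29,-130,0);P[2]=.13;go(P)
from station import vision
for n,x0,y0 in(("scene",210,110),("top",225,130)):
    d=vision.snapshot(n); np.savez(f"{n}8.npz",**d); crop(d,x0,y0,110,95,6,f"pics/{n}8c.png")
```

```text
t 20.77 pos [ 0.4669 -0.2706  0.2171] yaw 7.68 F [ 0.7  0.2 -0.6] w 0.426
tool delta [ 0.0023  0.0871 -0.007 ] n>= 3.0
```

View pics/scene8c.png

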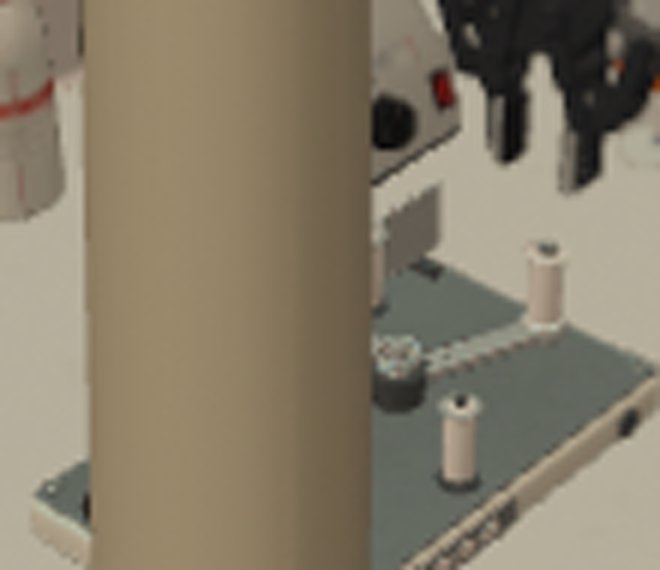

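View pics/top8c.png

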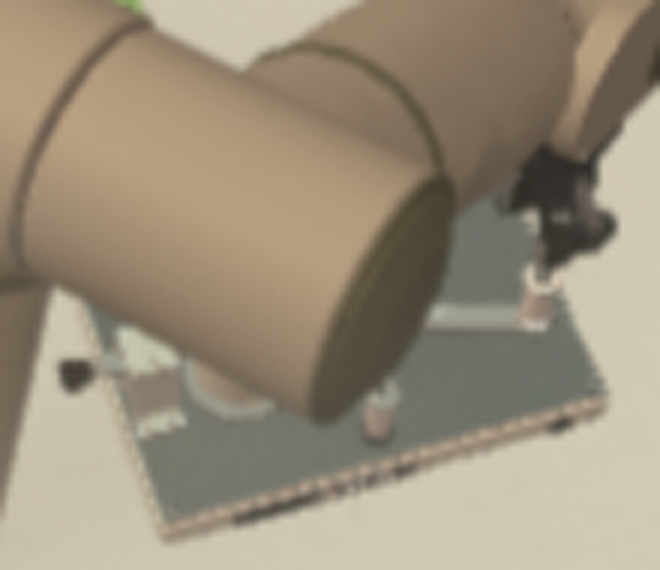

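The scene view shows the idler clearly, top at crop (545,248), with the two fingers above and behind it. The top view shows the knob home at (75,375). I'll cast the idler's rays from this view.

Run:
```python
from plan import *
d=dict(np.load("scene8.npz")); t=dict(np.load("top8.npz"))
for X,Y,z in((545,247,.0965),(544,323,.0515)): print(plane(d,[[210+X/6-.5,110+Y/6-.5]],z))
print(plane(t,[[225+538/6-.5,130+285/6-.5]],.093), L(-29,-130,95))
kt=plane(t,[[225+75/6-.5,130+375/6-.5]],.086); print("knob",kt,L(0,161,86))
```

```text
[[ 0.47046183 -0.27783802  0.0965    ]]
[[ 0.46646788 -0.27580584  0.0515    ]]
[[ 0.4646961 -0.2738098  0.093    ]] [ 0.470104   -0.27714068  0.095     ]
knob [[0.45888538 0.01486252 0.086     ]] [0.45913844 0.01509511 0.086     ]
```

Call:
apply_moves(targets=[{"dp": [0.0015, 0.01, -0.0065], "roll": 0}, {"dp": [0, 0.025, 0], "roll": 0}, {"dp": [0, 0, 0], "roll": 0}, {"dp": [0, 0, 0], "roll": 0}])

```text
clock: 21.2
eef_pos: [0.4696, -0.2746, 0.182]
ee_rot: [-1.566, -0.107, 0.11]
contact_force: [0.3, 0.4, 0.9]
grip_width: 0.42
```

Run:
```python
from plan import *
go([.4693,-.2768,.132])
from station import vision
for n,x0,y0 in(("scene",260,100),):
    d=vision.snapshot(n); crop(d,x0,y0,90,80,8,f"pics/{n}9c.png")
```

```text
t 21.2 pos [ 0.4696 -0.2746  0.182 ] yaw 7.89 F [0.3 0.4 0.9] w 0.42
tool delta [-0.0005  0.05   -0.0022] n>= 2.0
```

View pics/scene9c.png

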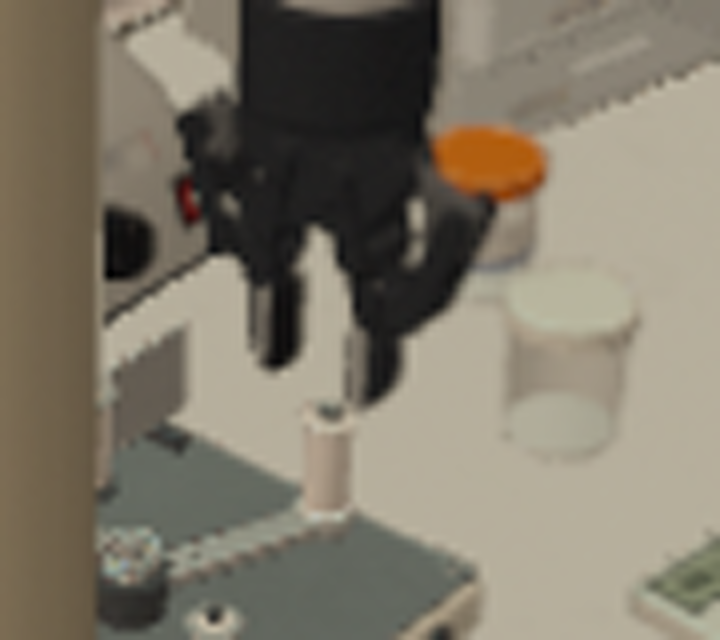

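The fingers (tips at about (278,365) and (375,400)) straddle the idler top at (330,410). I'll descend.

Call:
apply_moves(targets=[{"dp": [-0.0005, 0.01, -0.0022], "roll": 0}, {"dp": [0, 0.01, 0], "roll": 0}, {"dp": [0, 0.01, 0], "roll": 0}, {"dp": [0, 0.01, 0], "roll": 0}, {"dp": [0, 0.008, 0], "roll": 0}, {"dp": [0, 0, 0], "roll": 0}, {"dp": [0, 0, 0], "roll": 0}])

```text
clock: 21.83
eef_pos: [0.4695, -0.2777, 0.1344]
ee_rot: [-1.567, -0.107, 0.108]
contact_force: [-0.3, 0.2, -0.5]
grip_width: 0.424
```

Run:
```python
from plan import *
go([.4693,-.2768,.132])
from station import vision
for n,x0,y0 in(("scene",260,100),):
    d=vision.snapshot(n); crop(d,x0,y0,90,80,8,f"pics/{n}10c.png")
```

```text
t 21.83 pos [ 0.4695 -0.2777  0.1344] yaw 7.83 F [-0.3  0.2 -0.5] w 0.424
tool delta [-0.      0.0024  0.0009] n>= 1.0
```

View pics/scene10c.png

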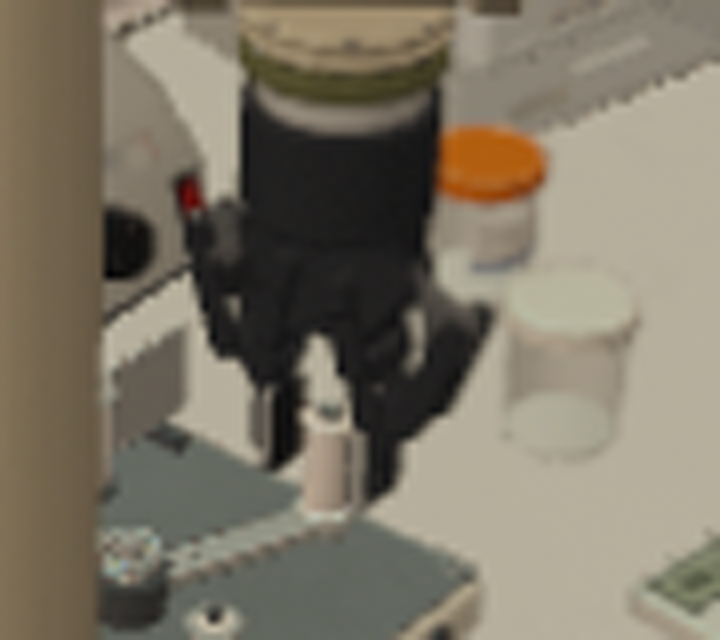

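The idler stands between the fingers. I'll narrow the jaws around it without clamping, then sweep along the arc.

Call:
apply_moves(jaw=-0.4, targets=[{"dp": [0, 0.001, 0], "roll": 0}, {"dp": [0, 0, 0], "roll": 0}, {"dp": [0, 0, 0], "roll": 0}, {"dp": [0, 0, 0], "roll": 0}])

```text
clock: 22.22
eef_pos: [0.4696, -0.2778, 0.1342]
ee_rot: [-1.568, -0.108, 0.107]
contact_force: [-0.3, 0.9, -0.0]
grip_width: 0.302
```

Call:
apply_moves(targets=[{"dp": [0.005, 0, -0.001], "roll": 0}, {"dp": [0.005, 0, -0.001], "roll": 0}, {"dp": [0.005, 0, -0.001], "roll": 0}, {"dp": [0.005, 0, -0.001], "roll": 0}, {"dp": [0.005, 0, 0], "roll": 0}, {"dp": [0.005, 0, 0], "roll": 0}, {"dp": [0.005, 0, 0], "roll": 0}, {"dp": [0, 0, 0], "roll": 0}])

```text
clock: 22.88
eef_pos: [0.5048, -0.277, 0.1337]
ee_rot: [-1.568, -0.106, 0.109]
contact_force: [-6.1, -1.8, 1.9]
grip_width: 0.299
```

Run:
```python
from plan import *
P=L(26,-131,0);P[2]=.133;go(P)
from station import vision
for n,x0,y0 in(("scene",260,100),):
    d=vision.snapshot(n); crop(d,x0,y0,90,80,8,f"pics/{n}11c.png")
```

```text
t 22.88 pos [ 0.5048 -0.277   0.1337] yaw 7.85 F [-6.1 -1.8  1.9] w 0.299
tool delta [0.0206 0.0006 0.0036] n>= 1.0
```

View pics/scene11c.png

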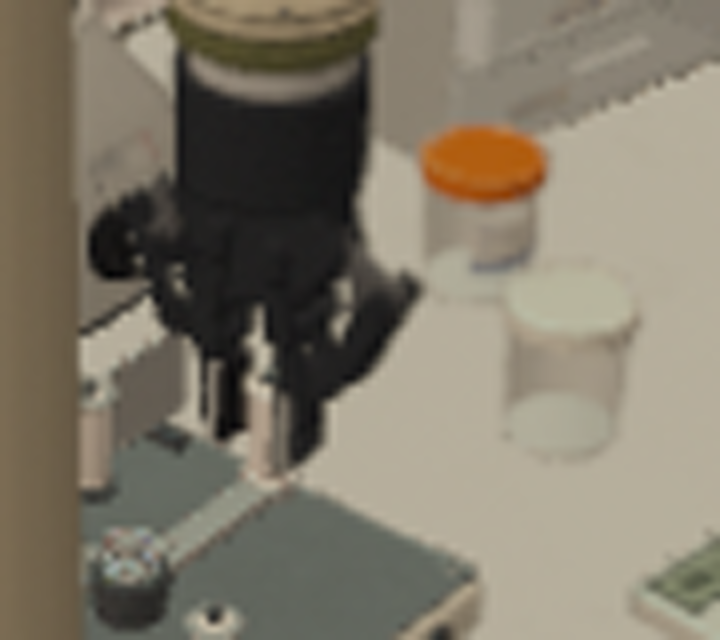

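The arm is following, with the idler held by the front finger at about (265,385) and about 6 N. I'll continue.

Call:
apply_moves(targets=[{"dp": [0.005, 0, 0.0005], "roll": 0}, {"dp": [0.005, 0, 0.001], "roll": 0}, {"dp": [0.005, 0, 0.001], "roll": 0}, {"dp": [0.004, 0, 0.001], "roll": 0}, {"dp": [0, 0, 0], "roll": 0}, {"dp": [0, 0, 0], "roll": 0}])

```text
clock: 23.43
eef_pos: [0.5227, -0.2709, 0.1336]
ee_rot: [-1.567, -0.105, 0.11]
contact_force: [-8.9, -0.7, 2.5]
grip_width: 0.301
```

Call:
apply_moves(targets=[{"dp": [0.002, 0, 0.0005], "roll": 0}, {"dp": [0, 0, 0], "roll": 0}, {"dp": [0, 0, 0], "roll": 0}])

```text
clock: 23.68
eef_pos: [0.5244, -0.2702, 0.1336]
ee_rot: [-1.567, -0.105, 0.11]
contact_force: [-7.7, -1.4, 2.8]
grip_width: 0.299
```

Call:
apply_moves(targets=[{"dp": [0.002, 0, 0.0005], "roll": 0}, {"dp": [0, 0, 0], "roll": 0}, {"dp": [0, 0, 0], "roll": 0}])

```text
clock: 23.93
eef_pos: [0.5263, -0.2694, 0.1336]
ee_rot: [-1.567, -0.105, 0.11]
contact_force: [-7.7, -1.6, 2.3]
grip_width: 0.299
```

Run:
```python
from plan import *
P=L(26,-131,0);P[2]=.133;go(P)
from station import vision
for n,x0,y0 in(("scene",240,90),("top",270,130)):
    d=vision.snapshot(n); np.savez(f"{n}12.npz",**d);crop(d,x0,y0,90,80,8,f"pics/{n}12c.png")
```

```text
t 23.93 pos [ 0.5263 -0.2694  0.1336] yaw 7.85 F [-7.7 -1.6  2.3] w 0.299
tool delta [-0.0018  0.0006 -0.001 ] n>= 1.0
```

View pics/scene12c.png

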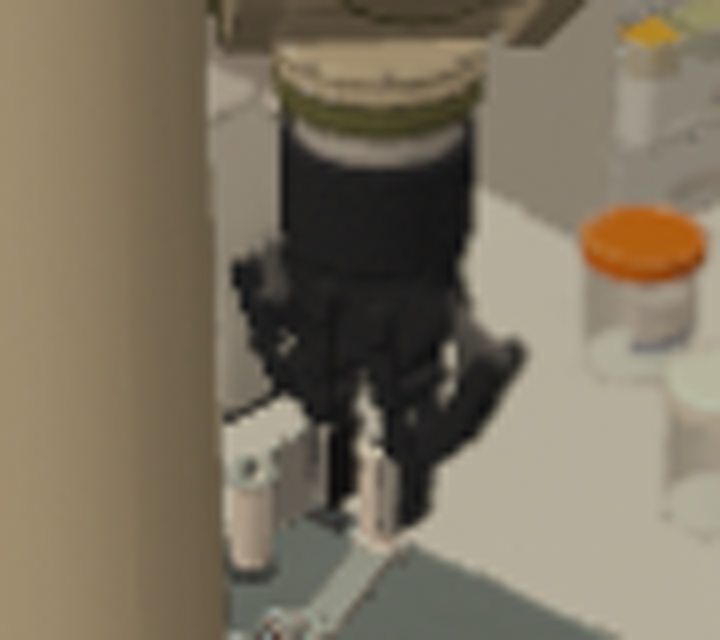

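View pics/top12c.png

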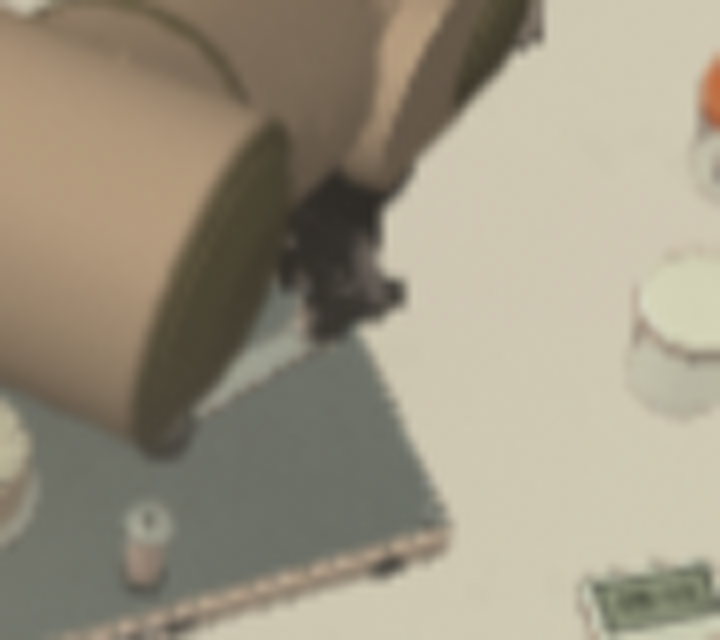

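The idler is near the rear with a steady 7.7 N, which is spring only. To fix the angle I'll feel for the back stop in 1 mm steps, then back off slightly.

Call:
apply_moves(targets=[{"dp": [0.001, 0, 0.0003], "roll": 0}, {"dp": [0, 0, 0], "roll": 0}, {"dp": [0, 0, 0], "roll": 0}])

```text
clock: 24.28
eef_pos: [0.5273, -0.269, 0.1336]
ee_rot: [-1.567, -0.105, 0.11]
contact_force: [-7.5, -1.1, 1.7]
grip_width: 0.298
```

Call:
apply_moves(targets=[{"dp": [0.001, 0, 0.0003], "roll": 0}, {"dp": [0, 0, 0], "roll": 0}, {"dp": [0, 0, 0], "roll": 0}])

```text
clock: 24.53
eef_pos: [0.5282, -0.2686, 0.1336]
ee_rot: [-1.567, -0.105, 0.11]
contact_force: [-8.3, -1.2, 2.1]
grip_width: 0.301
```

Call:
apply_moves(targets=[{"dp": [0.001, 0, 0.0003], "roll": 0}, {"dp": [0, 0, 0], "roll": 0}, {"dp": [0, 0, 0], "roll": 0}])

```text
clock: 24.78
eef_pos: [0.5291, -0.2681, 0.1336]
ee_rot: [-1.567, -0.105, 0.11]
contact_force: [-7.8, -1.2, 1.7]
grip_width: 0.299
```

Call:
apply_moves(targets=[{"dp": [0.001, 0, 0.0004], "roll": 0}, {"dp": [0, 0, 0], "roll": 0}, {"dp": [0, 0, 0], "roll": 0}])

```text
clock: 25.03
eef_pos: [0.5301, -0.2676, 0.1336]
ee_rot: [-1.567, -0.105, 0.11]
contact_force: [-8.5, -1.7, 2.2]
grip_width: 0.301
```

Call:
apply_moves(targets=[{"dp": [0.001, 0, 0.0004], "roll": 0}, {"dp": [0, 0, 0], "roll": 0}, {"dp": [0, 0, 0], "roll": 0}])

```text
clock: 25.28
eef_pos: [0.5305, -0.2671, 0.1335]
ee_rot: [-1.567, -0.104, 0.111]
contact_force: [-11.4, -1.8, 3.7]
grip_width: 0.298
```

The back stop is felt: force up to 11.4 N and the motion blocked. I'll back off 1.5 mm and check everything.

Call:
apply_moves(targets=[{"dp": [-0.0015, 0, -0.0004], "roll": 0}, {"dp": [0, 0, 0], "roll": 0}, {"dp": [0, 0, 0], "roll": 0}, {"dp": [0, 0, 0], "roll": 0}, {"dp": [0, 0, 0], "roll": 0}])

```text
clock: 25.7
eef_pos: [0.5295, -0.2676, 0.1336]
ee_rot: [-1.567, -0.105, 0.11]
contact_force: [-9.2, -1.1, 2.3]
grip_width: 0.302
```

Run:
```python
from plan import *
P=L(26,-131,0);P[2]=.133;go(P)
from station import vision
for n,x0,y0 in(("scene",240,90),("top",215,130)):
    d=vision.snapshot(n); np.savez(f"{n}13.npz",**d);crop(d,x0,y0,130,100,6,f"pics/{n}13c.png")
go(P)
```

```text
t 25.7 pos [ 0.5295 -0.2676  0.1336] yaw 7.84 F [-9.2 -1.1  2.3] w 0.302
tool delta [-0.0051  0.0006 -0.0023] n>= 1.0
t 25.8 pos [ 0.5295 -0.2676  0.1336] yaw 7.85 F [-8.2 -1.   1.9] w 0.304
tool delta [-0.0051  0.0006 -0.0023] n>= 1.0
```

View pics/scene13c.png

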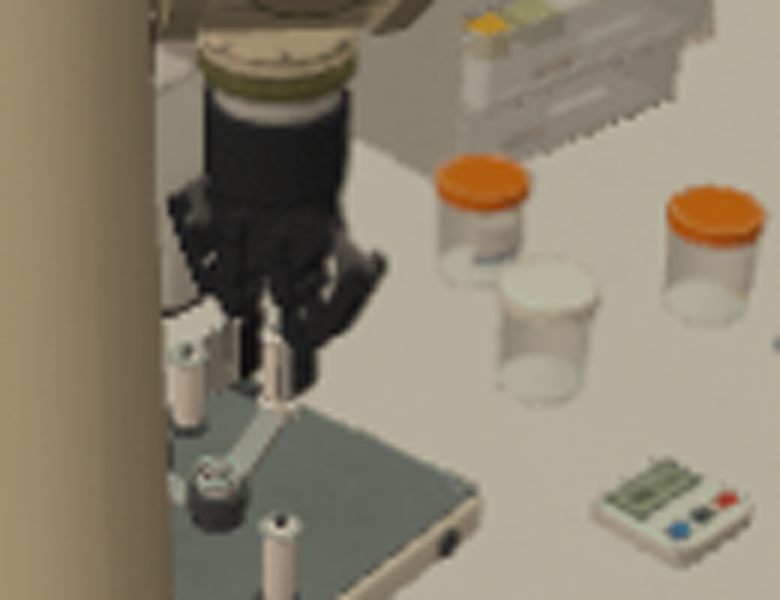

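View pics/top13c.png

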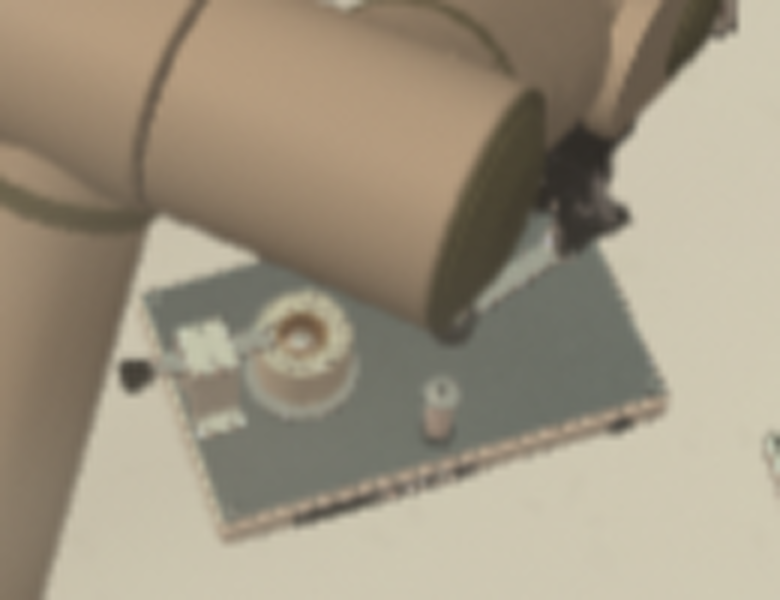

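The top view shows the tongue lying over the roll at (262,343), the knob home at (135,375) and the roll round the hub. The scene view shows the idler held against the front finger at (272,365). I'll do one numeric check and then hand in.

Run:
```python
from plan import *
d=dict(np.load("scene13.npz")); t=dict(np.load("top13.npz"))
P=plane(d,[[240+278/6-.5,90+407/6-.5]],.0515)[0]; p=plane(d,[[240+217/6-.5,90+470/6-.5]],.065)[0]
y=np.radians(YAW); piv=L(0,-45,0)[:2]; v=P[:2]-piv; a=np.arctan2(v[1],v[0])-y
print("idler foot",P,"theta",a+np.pi/2+.33, "r",np.hypot(*v))
print("knob",plane(t,[[215+135/6-.5,130+375/6-.5]],.086)[0],L(0,161,86))
C=cloud(t); q=C[170:205,250:280].reshape(-1,3); b=q[(np.hypot(q[:,0]-.473,q[:,1]+.0895)<.032)&(q[:,2]>.068)&(q[:,2]<.09)]; print("roll top median",np.median(b[:,2]))
from station import order
print(order.finish_job())
```

```text
idler foot [ 0.52135225 -0.2650151   0.0515    ] theta 0.614902328454564 r 0.0833378100962015
knob [0.45888538 0.01486252 0.086     ] [0.45913844 0.01509511 0.086     ]
roll top median 0.07795195963032686
the job is handed in; nothing more can be done
None
```

The roll is loaded, the keeper is home over it, and the job is handed in with the gripper holding the tensioner arm near its back stop. I finished after about 26 s of the 64 s allowed. Handing in gave no verdict, so the checks below are my own.

- **Keeper:** I pulled the knob about 28 mm out to its stop. After seating the roll I pushed it home until it stopped at about 15 N. The last top picture puts the knob within 1 mm of its home position, with the tongue over the roll.
- **Roll:** It went down over the hub and touched the platter at the expected height, and I let go of it. Its top read 78 mm against the expected 79 mm, and it looks centred on the hub and flat.
- **Tensioner:** I pushed the idler back until I felt the back stop, then eased off 1.5 mm. The front finger holds it against a steady 8–9 N.
- **Tensioner angle:** Two estimates disagree slightly. Backing off from the stop puts the arm at about 0.64 rad, while the picture gives about 0.61 rad. That picture reading is rough, because its arm radius came out at 83 mm instead of 90 mm. Both are above the required 0.56 rad.
- **Not checked directly:** I could not see or measure the pawl. The camera views of the knob and hub were also blocked while I worked on them, so I relied on force and position there.
- **Bystanders:** The gripper came near none of them. The cup and timer look unmoved in the last scene picture. I did not look at the marker again at the end.

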